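Unload the gel-cassette wash tank into the drying rack

ROBOT

A 7-joint arm with a two-finger parallel gripper is mounted at the origin on the work surface. World frame = base frame: x ahead of the robot, y to its left, z up, the work surface at z = 0. Lengths are in mm, angles in rad, forces in N, time in s.
With the tool pointing down it reaches from about 400 to 875 mm from the base axis. Payload 4.4 kg.
Tool frame: the origin (TCP) lies on the centre line of the jaws, within the pads' length; the fingertips stand 25 mm ahead of it and the grasp point (between the pads) lies 6 mm ahead of it; x points along the fingers, y is the direction in which the jaws open and shut, and the axes are right-handed (so a half turn about x gives the same grasp; the last joint's range is limited). The gripper opens to 85 mm and grips with 20 to 120 N. Pads are 22 mm wide; open, the fingers measure 114 mm over their backs; the gripper's body (76 mm by 85 mm) begins 54 mm behind the grasp point. The pads swing forward as they close: fully open they stand 13 mm farther back than shut.
Start: joints at [1.216, 0.628, 0.038, 1.517, -0.027, 0.996, -0.02], TCP at [185.148, -623.087, 256.313] pointing down, gripper open.
Joint ranges: [-3.06, 3.06], [-0.37, 2.12], [-1.25, 1.32], [0.18, 2.47], [-1.1, 4.24], [0.23, 1.98], [-2.94, 2.94]. Speed limits (rad/s): [2.57, 2.57, 3.14, 3.14, 3.14, 3.14, 3.14].

INTERFACE

Orientations are given as [roll, pitch, yaw] about the fixed x, y, z axes, in that order (R = Rz(yaw) Ry(pitch) Rx(roll)).
In Python, from cell import * gives the robot as it stands. The module is installed in compiled form; this text tells all that it offers.
- The arm moves only by the tool jog_arm, never from a script. Its argument "series" is a list of rows, each a list of 3 entries, a list of its own where there are three numbers: the turn, a rotation vector about the tool's x, y, z in degrees, then the shift along the tool's x, y, z in mm, then the gripper's target within -1 to 1 (shut at 1, half-way at 0, fully open at -1). In form: [[[rx, ry, rz], [dx, dy, dz], hand], ...]. A call has 1 to 8 rows; each row shifts and turns the commanded pose from where the row before left it, along the tool's axes as they then stand; what a row does not reach is not made up. A row lasts 1/8 s, in which the tool goes at most 62.5 mm and 10.7 degrees, less where a joint would pass 70% of its speed; a pose out of reach is approached as far as the arm can. A call is refused whole if a number of a shift passes 62.5 or a number of a turn 10.7, either way. A call with a gripper value outside its range is refused whole. The fingers move at their own pace and stop on an object; the grip force is fixed at half the most. Time passes only in rows, so rows that do not move let the fingers close. It gives the time, the measured TCP pose, the force and the opening at its end, in the units of the state.
- read_state(): the state, without advancing time (a new reading comes with each control period).
- get_image(name): name is "scene" or "side" or "wrist"; returns a dict with "img" (384x512x3 uint8, red, green, blue), "range_z" (384x512 float32, mm along the optical axis (not along the pixel's ray), 0 where there is no reading), "fovy" (degrees; the focal length in pixels is half the picture's height over the tangent of half this angle, whatever the lens; pixels are square), "cx", "cy" (the principal point, pixels), "cam_to_world" (4x4, takes a point from camera to world coordinates). Camera axes: x right, y up, looking along -z (the intrinsics and any distortion apply to the point x, -y, -z); pixel columns grow to the right and rows downward; lengths in mm; the calibration is good to about 2 mm. A picture is of the moment at which its call begins.
- finish_job(): hands the job in, once; it reports no verdict.
The state is a dict: "clock": time; "qpos": joint angles; "qd": joint speeds; "tau": joint torques, N m; "eef_pos": TCP position; "tool_rot": TCP orientation; "force": force on the tool from outside, world axes, zero at the start; "torque": the same for the moment, N m; "width": finger opening in mm.
Only numpy, scipy, OpenCV 4.12 (cv2) and the standard library are available. Lean on these libraries where they do the work, as an engineer would, in place of code of your own. Each camera call takes 0.05 s, during which the arm holds its last target. There are 200 camera calls.

TASK

Unload the wash tank: first lift the blue lid off by its knob and lay it flat on the green mat, then pull the red knob up until the pawl catches and the basket, with the cassettes still in it, stays up in its notch by itself. Then slide every glass cassette up out of its slot and set it down gently, upright, in the yellow drying rack, one to a bay; finish with the lid still on the middle of the mat and the basket still up, and leave the other things on the bench alone.

Things in the scene. Friction and masses are not known exactly. Their poses are not given: they have to be found in the camera images.
- basket (a joint): how far the steel lifting basket has been raised in the wash tank, m: 0 = down on its stop (as at the start), 0.055 = hanging in the next notch. A spring pawl (yellow, on the post at the tank's +x end) rides over a tooth of the lift bar; it snaps under the tooth once the basket passes about 0.056, and the basket then settles back to about 0.055 and stays when let go. Let go lower, it drops back to 0. Upper stop at 0.068. Lifting takes 5 to 14 N.
- lift_knob (a point): underside of the red mushroom knob (diameter 34 mm, 16 mm tall) on the lift bar, on its vertical axis, where it meets its neck, a round rod 16 mm thick and 38 mm long; the fixed column ends 62 mm below this point (at rest). Grip the knob by its sides, or the neck so that the fingers hook under the knob. 190 mm above the table at rest, 245 mm when caught; the top of the knob is 16 mm higher.
- basket_floor (a point): centre of the upper face of the basket's floor, on which the cassettes stand; 24 mm above the table at rest, rising with the basket; axes as the tank's. Five slots 11 mm wide and 38 mm apart along y (centres at y = -76, -38, 0, 38, 76 mm); their guides are 45 mm high and stand at x = +-30 to +-42 mm, leaving the middle of each cassette free.
- tank: white open-topped wash tank, drained, fixed to the table: outside 112 x 226 mm, its rim 110 mm above the table, on a grey base. Origin under the tank's centre at table level; y along its length, x towards the lift column, whose bar stands at x = 98 mm. The lid lies loose on the rim.
- lid: loose flat blue lid, 118 x 226 x 5 mm, 0.22 kg, with a black upright cylindrical knob (26 mm diameter, 34 mm tall) in the middle of its top. Origin: centre of its underside; y along its length, z up.
- mat: flat green mat, 150 x 250 x 4 mm, fixed on the table: the place for the lid. Origin: centre of its underside, y along its length. To the left or right of the tank.
- rack: yellow drying rack, fixed, 111 x 222 mm, with five bays side by side along its y, on the other side of the tank from the mat. Origin: centre of its underside; its floor is 10 mm above that, its guides reach 50 mm above the table.
- bay0 (a point): centre of the floor of bay 0 of the rack (10 mm above the table); x across the rack (along the standing cassette's width), y along the row of bays. Each bay is 18 mm wide along y, 87 mm long along x; its guides are 40 mm high and stand at |x| = 34 to 46 mm.
- bay1 (a point): centre of the floor of bay 1 of the rack (10 mm above the table); x across the rack (along the standing cassette's width), y along the row of bays. Each bay is 18 mm wide along y, 87 mm long along x; its guides are 40 mm high and stand at |x| = 34 to 46 mm.
- bay2 (a point): centre of the floor of bay 2 of the rack (10 mm above the table); x across the rack (along the standing cassette's width), y along the row of bays. Each bay is 18 mm wide along y, 87 mm long along x; its guides are 40 mm high and stand at |x| = 34 to 46 mm.
- bay3 (a point): centre of the floor of bay 3 of the rack (10 mm above the table); x across the rack (along the standing cassette's width), y along the row of bays. Each bay is 18 mm wide along y, 87 mm long along x; its guides are 40 mm high and stand at |x| = 34 to 46 mm.
- bay4 (a point): centre of the floor of bay 4 of the rack (10 mm above the table); x across the rack (along the standing cassette's width), y along the row of bays. Each bay is 18 mm wide along y, 87 mm long along x; its guides are 40 mm high and stand at |x| = 34 to 46 mm.
- cassette0: glass gel cassette with a white top band and side strips, 75 mm wide (its x) x 8 mm thick (its y) x 80 mm tall (its z), about 0.1 kg; absent in some runs. Origin: centre of its lower edge. At the start it stands upright in slot 0 of the basket, its top edge 6 mm below the tank's rim.
- cassette1: glass gel cassette with a white top band and side strips, 75 mm wide (its x) x 8 mm thick (its y) x 80 mm tall (its z), about 0.1 kg; absent in some runs. Origin: centre of its lower edge. At the start it stands upright in slot 1 of the basket, its top edge 6 mm below the tank's rim.
- cassette2: glass gel cassette with a white top band and side strips, 75 mm wide (its x) x 8 mm thick (its y) x 80 mm tall (its z), about 0.1 kg; absent in some runs. Origin: centre of its lower edge. At the start it stands upright in slot 2 of the basket, its top edge 6 mm below the tank's rim.
- cassette3: glass gel cassette with a white top band and side strips, 75 mm wide (its x) x 8 mm thick (its y) x 80 mm tall (its z), about 0.1 kg; absent in some runs. Origin: centre of its lower edge. At the start it stands upright in slot 3 of the basket, its top edge 6 mm below the tank's rim.
- cassette4: glass gel cassette with a white top band and side strips, 75 mm wide (its x) x 8 mm thick (its y) x 80 mm tall (its z), about 0.1 kg; absent in some runs. Origin: centre of its lower edge. At the start it stands upright in slot 4 of the basket, its top edge 6 mm below the tank's rim.
- tipbox_a: blue-topped pipette tip box, 80 x 115 x 73 mm, loose bystander, to be left alone; origin at the centre of its underside.
- tipbox_b: yellow-topped pipette tip box, 80 x 115 x 73 mm, loose bystander, to be left alone; origin at the centre of its underside.
- reagent: white reagent bottle, 56 mm wide, 105 mm tall, loose bystander, to be left alone; origin at the centre of its underside.
- jar: amber jar, 52 mm wide, 60 mm tall, loose bystander, to be left alone; origin at the centre of its underside.
- beaker: clear beaker, 60 mm wide, 75 mm tall, loose bystander, to be left alone; origin at the centre of its underside.
- weight: steel paper weight with a stem, 70 mm wide, 70 mm tall, loose bystander, to be left alone; origin at the centre of its underside.
- timer: white bench timer, 60 x 75 x 22 mm, loose bystander, to be left alone; origin at the centre of its underside.
There are look-alikes about, which are no part of the job. Leave any purple look-alike of the rack alone.

How it is judged (in metres and radians):
On the way, in this order (a step that is already met when the one before it is completed fails the run):
1. the lid lies flat on the mat (horizontal distance between lid and mat below 0.045 m and height (world z) of lid below 0.012 m and angle between lid's own z axis and vertical below 0.08 rad and linear speed of lid below 0.03 m/s), for 0.3 s.
2. the basket is up at its notch with all the cassettes standing in it (value of joint basket between 0.0515 and 0.059 m and z of each of cassette0, cassette1, cassette2, cassette3, cassette4 in the frame of basket_floor below 0.02 m and horizontal distance between each of cassette0, cassette1, cassette2, cassette3, cassette4 and basket_floor below 0.1 m and velocity of joint basket below 0.01 m/s), for 0.4 s.
At the end, for the whole second after the job is handed in: The lid lies flat on the mat, its centre within 45 mm of the mat's centre; the basket hangs in its notch (51.5 to 59 mm up); every cassette present stands on the rack's floor in a bay, within 0.35 rad of upright and 12 mm of the row's middle line, no two in one bay, all at rest (all of step 1 and value of joint basket between 0.0515 and 0.059 m and z of cassette0 in the frame of rack between 0.004 and 0.02 m and x of cassette0 in the frame of rack between -0.012 and 0.012 m and y of cassette0 in the frame of rack between -0.088 and 0.088 m and angle between each of cassette0, cassette1, cassette2, cassette3, cassette4's own z axis and vertical below 0.35 rad and linear speed of each of cassette0, cassette1, cassette2, cassette3, cassette4 below 0.03 m/s and z of cassette1 in the frame of rack between 0.004 and 0.02 m and x of cassette1 in the frame of rack between -0.012 and 0.012 m and y of cassette1 in the frame of rack between -0.088 and 0.088 m and z of cassette2 in the frame of rack between 0.004 and 0.02 m and x of cassette2 in the frame of rack between -0.012 and 0.012 m and y of cassette2 in the frame of rack between -0.088 and 0.088 m and z of cassette3 in the frame of rack between 0.004 and 0.02 m and x of cassette3 in the frame of rack between -0.012 and 0.012 m and y of cassette3 in the frame of rack between -0.088 and 0.088 m and z of cassette4 in the frame of rack between 0.004 and 0.02 m and x of cassette4 in the frame of rack between -0.012 and 0.012 m and y of cassette4 in the frame of rack between -0.088 and 0.088 m and horizontal distance between each of cassette1, cassette2, cassette3, cassette4 and cassette0 above 0.017 m and horizontal distance between each of cassette2, cassette3, cassette4 and cassette1 above 0.017 m and horizontal distance between each of cassette3, cassette4 and cassette2 above 0.017 m and horizontal distance between cassette4 and cassette3 above 0.017 m); the robot touches nothing.
It fails at once if a bystander is pushed more than 30 mm or tipped over (distance of any of tipbox_a, tipbox_b, reagent, jar, beaker, weight, timer from where it was at the start of the episode above 0.03 m or angle between any of tipbox_a, tipbox_b, reagent, jar, beaker, weight, timer's own z axis and vertical above 0.5 rad).
It fails at once if a cassette is dropped into the rack (faster than 0.8 m/s inside it) ((linear speed of cassette0 above 0.8 m/s and horizontal distance between cassette0 and rack below 0.1 m and z of cassette0 in the frame of rack below 0.05 m) or (linear speed of cassette1 above 0.8 m/s and horizontal distance between cassette1 and rack below 0.1 m and z of cassette1 in the frame of rack below 0.05 m) or (linear speed of cassette2 above 0.8 m/s and horizontal distance between cassette2 and rack below 0.1 m and z of cassette2 in the frame of rack below 0.05 m) or (linear speed of cassette3 above 0.8 m/s and horizontal distance between cassette3 and rack below 0.1 m and z of cassette3 in the frame of rack below 0.05 m) or (linear speed of cassette4 above 0.8 m/s and horizontal distance between cassette4 and rack below 0.1 m and z of cassette4 in the frame of rack below 0.05 m)).
Of cassette0, cassette1, cassette2, cassette3, cassette4 only 4 to 5 are there at a start; the rules pass over those that are not, and their reading is None.
At some moment in a run one of lid may be knocked a few centimetres aside while the robot is not near it.
It also fails if it takes over 208 s, if anything falls off the work surface, if the arm or the gripper's body presses on something with over 40 N, if the wrist force passes 120 N, or if a joint passes its speed limit or range.

## Working session

There is one attempt and no reset: what is moved stays moved. The work goes in short steps, Python scripts to look and compute and a tool call to move; the robot and the scene stay as the last step left them, time stands still between calls to the robot, and variables do not carry over. Pictures are saved under pics/ and viewed, about 12 in all and at most 16, crops included, and the job is handed in when it is done.

Besides the shell and the picture viewer there is one more tool, called after "Request:" in YAML: its name, and indented under it one key for each argument. jog_arm: Moves the arm, as the interface text tells. Its arguments: {"type":"object","properties":{"series":{"type":"array"}},"required":["series"]}

```bash
mkdir -p pics; ls
cat > h.py <<'E'
from cell import *
import numpy as np, cv2
from scipy.spatial.transform import Rotation as Ro
def K(d):
    f=d["img"].shape[0]/2/np.tan(np.radians(d["fovy"])/2); return f,d["cx"],d["cy"]
def cloud(d):
    f,cx,cy=K(d); v,u=np.mgrid[:d["img"].shape[0],:d["img"].shape[1]]; z=d["range_z"]
    p=np.stack([(u-cx)/f*z,-(v-cy)/f*z,-z,np.ones_like(z)],-1)
    return (p@np.array(d["cam_to_world"]).T)[...,:3]
def ray(d,u,v,h):
    f,cx,cy=K(d);T=np.array(d["cam_to_world"]);r=T[:3,:3]@[(u-cx)/f,-(v-cy)/f,-1];return T[:3,3]+r*(h-T[2,3])/r[2]
def save(d,n,s=1,box=None):
    im=d["img"][...,::-1]
    if box: im=im[box[1]:box[3],box[0]:box[2]]
    cv2.imwrite("pics/"+n+".png",cv2.resize(im,None,fx=s,fy=s,interpolation=cv2.INTER_CUBIC))
E
python3 - <<'E'
from h import *
print(read_state())
for n in ["scene","side"]:
    d=get_image(n); np.save(n+".npy",d,allow_pickle=True); save(d,n+"0",1.5)
    print(n,{k:d[k] for k in d if k not in("img","range_z")}, (d["range_z"]>0).mean())
E
```

```text
pics
{'clock': 0.0, 'qpos': array([ 1.21618633,  0.62934637,  0.03840934,  1.5183613 , -0.0269935 ,
        0.99628686, -0.01998289]), 'qd': array([-8.58450488e-05,  8.54396912e-04,  5.21704563e-04,  1.52664252e-03,
        1.45337101e-03,  1.63477710e-03,  1.51274650e-04]), 'tau': array([-4.18785803e-04, -5.63397503e+01,  1.22619420e+00, -1.93448460e+01,
        1.10055532e-02,  1.04837763e-02, -1.23198923e-06]), 'eef_pos': array([ 185.00973957, -622.51868738,  255.39042695]), 'tool_rot': array([-1.56497998,  1.56891143,  1.86546985]), 'force': array([-0.02964891,  0.15141293, -1.27908457]), 'torque': array([0.01388378, 0.02072729, 0.01064338]), 'width': 85.75329614248344}
scene {'fovy': 55.631502024888796, 'cx': 258.8975072270337, 'cy': 195.8529645645102, 'cam_to_world': array([[ 5.04755900e-01, -4.67435795e-01,  7.25758402e-01,
         1.30997517e+03],
       [ 8.62982280e-01,  2.51819922e-01, -4.38004921e-01,
        -4.93163042e+02],
       [ 2.19787541e-02,  8.47402209e-01,  5.30496400e-01,
         7.10962078e+02],
       [ 0.00000000e+00,  0.00000000e+00,  0.00000000e+00,
         1.00000000e+00]])} 0.993499755859375
side {'fovy': 44.448828400273214, 'cx': 251.06979576772764, 'cy': 187.98632236382645, 'cam_to_world': array([[-9.68474359e-01,  1.80739511e-01, -1.71436998e-01,
         3.00456703e+02],
       [-2.49022560e-01, -7.20971586e-01,  6.46674366e-01,
         8.34575571e+02],
       [-6.72159508e-03,  6.68979223e-01,  7.43250711e-01,
         1.07862837e+03],
       [ 0.00000000e+00,  0.00000000e+00,  0.00000000e+00,
         1.00000000e+00]])} 0.9957682291666666
```

View pics/scene0.png

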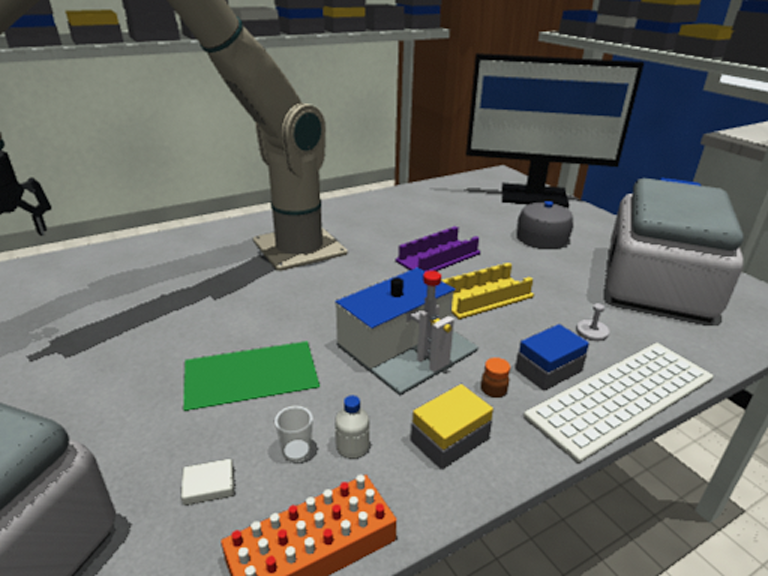

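View pics/side0.png

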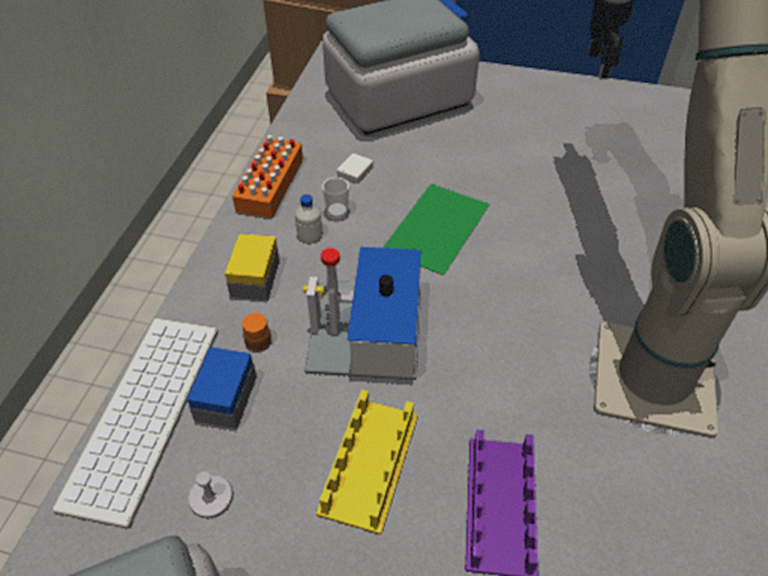

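The scene view (at 1.5x) shows:
- the lid at (395,295) with its black knob at (397,287)
- the red lift knob at (432,278)
- the green mat at (250,375)
- the yellow rack at (490,290)

Look-alikes:
- **Rack:** the purple rack at (438,248), not part of the job.
- **Lid:** the blue-topped tip box at (552,345).
- **Red knob:** the amber jar at (495,375) and the red caps on the orange rack.

Next I'll measure these.

```bash
cat >> h.py <<'E'
def mask(d,name):
    h=cv2.cvtColor(d["img"],cv2.COLOR_RGB2HSV); H,S,V=h[...,0].astype(int),h[...,1],h[...,2]
    r={"blue":(100,125),"green":(50,80),"yellow":(20,35),"purple":(130,155)}
    if name=="red": return ((H<6)|(H>172))&(S>150)&(V>70)
    if name=="black": return V<45
    a,b=r[name]; return (H>a)&(H<b)&(S>110)&(V>50)
def rect(P):
    c,(w,h),a=cv2.minAreaRect(P[:,:2].astype(np.float32))
    if w>h: a+=90
    return np.round(c,1),np.round(sorted((w,h)),1),round((a+90)%180-90,2)  # a: angle of short side from world x
E
python3 - <<'E'
from h import *
D={n:np.load(n+".npy",allow_pickle=True).item() for n in["scene","side"]}
for n,d in D.items():
    C=cloud(d); x,y,z=C[...,0],C[...,1],C[...,2]
    R=(x>250)&(x<800)&(abs(y)<450)
    def rep(nm,m):
        m=cv2.morphologyEx(m.astype(np.uint8),cv2.MORPH_OPEN,np.ones((2,2)))>0
        P=C[m&R]; print(n,nm,len(P),rect(P) if len(P)>4 else "", np.round(np.median(P,0),1), np.round(np.percentile(P[:,2],[2,98]),1) if len(P) else "")
    rep("lid",mask(d,"blue")&(z>105)&(z<125))
    rep("mat",mask(d,"green")&(z<15))
    rep("rackall",mask(d,"yellow")&(z<60))
    rep("rackfloor",mask(d,"yellow")&(z<14)&(z>3))
    rep("racktop",mask(d,"yellow")&(z>46)&(z<54)&(x<700))
    rep("red",mask(d,"red")&(z>170))
    rep("redtop",mask(d,"red")&(z>202))
    rep("lidknob",mask(d,"black")&(z>120)&(z<160))
    rep("lidknobtop",mask(d,"black")&(z>143)&(z<155))
    rep("pawl",mask(d,"yellow")&(z>85)&(z<200))
E
```

```text
scene lid 1286 (array([527.6, -24.4]), array([179.9, 543. ]), 30.74) [521.3 -17.7 115.1] [102.7 128.7]
scene mat 2791 (array([ 470. , -295.3]), array([150.5, 249.1]), -13.27) [ 476.8 -302.1    4.3] [-0.   7.1]
scene rackall 1322 (array([577.5, 158.3]), array([202.8, 694.8]), 37.62) [500.6 289.1  22.1] [-0.7 51.3]
scene rackfloor 395 (array([467. , 291.5]), array([101.4, 222.6]), -3.44) [503.3 277.6   9.7] [-1.2 51.2]
scene racktop 170 (array([460.5, 292.1]), array([ 97.3, 207.8]), -3.39) [499.3 297.6  46.4] [37.9 51.3]
scene red 89 (array([473.2, 144.7]), array([ 25.5, 374.6]), 48.19) [605.   27.6 202.7] [ 37.4 207.4]
scene redtop 59 (array([473.2, 144.7]), array([ 25.5, 374.6]), 48.19) [605.1  27.7 205.3] [ 30.  207.6]
scene lidknob 73 (array([497. ,  26.6]), array([16.9, 55.2]), 35.1) [510.  10. 132.] [114.5 149.9]
scene lidknobtop 25 (array([495.6,  27. ]), array([15., 53.]), 35.1) [509.3  10.4 145.7] [127.7 150.2]
scene pawl 29 (array([634.5,  34.7]), array([27.2, 39. ]), -39.82) [638.3  37.9 110.5] [ 91.5 119.8]
side lid 2557 (array([574.8, -46.1]), array([248.6, 377.7]), 9.86) 
[... 258 characters left out ...]
946 (array([454.7, 296.3]), array([104.7, 221.4]), -4.02) [455.9 316.5  11.7] [ 2.5 42.3]
side racktop 437 (array([457.6, 282.2]), array([ 91.2, 235. ]), -2.59) [492.9 311.7  49.6] [16.2 55.1]
side red 107 (array([610. , -40.7]), array([ 28.2, 185.8]), 12.31) [592.9  39.1 206.9] [182.3 212. ]
side redtop 89 (array([593.2,  37. ]), array([27.1, 27.3]), 1.79) [592.3  37.5 207.5] [198.6 212. ]
side lidknob 99 (array([497.3,  19.4]), array([16.6, 22.6]), -44.62) [496.5  23.4 140. ] [118.3 154.6]
side lidknobtop 48 (array([498. ,  19.2]), array([15.8, 22.1]), -55.73) [496.2  21.7 148.8] [137.  154.6]
side pawl 36 (array([638.7,   9.5]), array([33.5, 92.6]), 19.9) [621.   39.1 113. ] [ 11.  124.1]
```

```bash
cat >> h.py <<'E'
def big(m):
    n,l,s,_=cv2.connectedComponentsWithStats(m.astype(np.uint8)); return l==1+np.argmax(s[1:,4]) if n>1 else m
def report(n,d):
    C=cloud(d); x,y,z=C[...,0],C[...,1],C[...,2]; R=(x>200)&(x<850)&(abs(y)<480)
    for nm,m in {"lid":mask(d,"blue")&(z>100)&(z<130),"lidlow":mask(d,"blue")&(z<25),"mat":mask(d,"green")&(z<15),"rackfloor":mask(d,"yellow")&(z<14)&(z>3),
      "rack":mask(d,"yellow")&(z<60)&(x<560),"red":mask(d,"red")&(z>195),"knob":mask(d,"black")&(z>120)&(z<160)}.items():
        m=m&R
        if m.sum()<20: continue
        m=big(m); P=C[m]; v,u=np.nonzero(m)
        print(n,nm,len(P),*rect(P),np.round(np.median(P,0),1),np.round(np.percentile(P[:,2],[2,98]),1),"px",u.mean().round(1),v.mean().round(1))
E
python3 - <<'E'
from h import *
for n in["scene","side"]: report(n,np.load(n+".npy",allow_pickle=True).item())
d=get_image("wrist"); save(d,"w0"); print(Ro.from_matrix(np.array(d["cam_to_world"])[:3,:3]).as_matrix(),np.array(d["cam_to_world"])[:3,3],d["fovy"])
s=read_state(); print(s["eef_pos"],Ro.from_euler("xyz",s["tool_rot"]).as_matrix())
E
```

```text
scene lid 1194 [502.6  11.1] [118.4 225.6] 9.85 [510.  -21.1 115.3] [112.2 117.6] px 257.3 199.3
scene mat 2803 [ 465.2 -296.1] [149.3 248.6] -14.05 [ 471.6 -303.     4.4] [1.3 7.1] px 165.1 249.9
scene rackfloor 409 [463.4 290.5] [105.1 221.7] -2.31 [485.4 287.   10.3] [ 3.5 13.6] px 323.2 197.8
scene rack 1316 [463.7 311.2] [106.1 263. ] -2.31 [498.4 291.7  24.7] [ 1.7 51.1] px 324.3 193.4
scene red 81 [600.3  28.2] [28.5 28.6] 38.81 [604.4  25.4 205.3] [196.  207.6] px 287.7 184.6
scene knob 73 [506.3  10. ] [17.2 18.2] -47.25 [509.4   7.  139.4] [120.6 150.2] px 263.9 191.0
side lid 2554 [500.6  15.9] [117.  228.4] 9.95 [497.5  32.7 117.3] [113.1 121.1] px 257.0 197.4
side mat 2122 [ 462.2 -291.4] [148.3 250.6] -13.85 [ 456.  -292.1    6.5] [ 1.6 11.5] px 291.9 150.7
side rackfloor 2140 [459.7 295.3] [108.1 220.6] -2.84 [459.  312.   11.5] [ 7.3 13.9] px 245.2 312.4
side rack 3644 [461.6 295.4] [111.7 220.8] -2.59 [460.3 310.6  13. ] [ 7.5 54.1] px 244.9 309.8
side red 107 [596.1  36.7] [28.4 29.3] -82.7 [595.2  38.3 207.5] [196.1 212. ] px 219.6 170.7
side knob 102 [499.8  18.1] [21.8 23. ] 86.88 [499.5  23.  143.7] [121.7 154.5] px 257.0 189.9
[[ 0.28466127  0.91891041  0.27307805]
 [-0.95862619  0.27344574  0.07914078]
 [-0.00194875 -0.28430809  0.95873099]] [ 255.57294944 -602.3833687   374.91080691] 61.41614617489595
[ 185.01588704 -622.67335071  255.58568614] [[-4.47655809e-04  2.84789658e-01 -9.58589928e-01]
 [ 1.39992830e-03 -9.58588906e-01 -2.84790008e-01]
 [-9.99998920e-01 -1.46944507e-03  3.04327912e-05]]
```

Request:
jog_arm:
  series:
    - [[0, 0, 0], [-50, 0, 0], -1]
    - [[0, 0, 0], [-20, -40, -38], -1]
    - [[0, 0, 0], [0, -44, -41], -1]
    - [[0, 0, 0], [0, -44, -41], -1]
    - [[0, 0, 0], [0, -44, -41], -1]
    - [[0, 0, 0], [0, -44, -41], -1]
    - [[0, 0, 0], [0, -44, -41], -1]
    - [[0, 0, 0], [0, -44, -41], -1]

```text
clock: 1.15
eef_pos: [371.4, -249.0, 326.4]
tool_rot: [2.321, 1.57, -0.532]
force: [1.2, 0.1, -0.8]
width: 85.6
```

Request:
jog_arm:
  series:
    - [[0, 0, 0], [0, -44, -41], -1]
    - [[0, 0, 0], [0, -44, -41], -1]
    - [[0, 0, 0], [0, -44, -41], -1]
    - [[0, 0, 0], [0, -44, -41], -1]
    - [[-10, 0, 0], [0, 0, 0], -1]
    - [[-10, 0, 0], [0, 0, 0], -1]
    - [[-10, 0, 0], [0, 0, 0], -1]
    - [[-10, 0, 0], [0, 0, 0], -1]

```text
clock: 2.15
eef_pos: [477.7, -35.4, 326.1]
tool_rot: [-0.878, 1.57, -3.027]
force: [-0.7, -0.4, 0.3]
width: 85.3
```

```bash
cat >> h.py <<'E'
def delta(xy,z,yaw_y,n=True):
    "tool-frame shift and turn from the measured pose to TCP (xy,z), pointing down, with tool y at world angle yaw_y (deg)"
    s=read_state(); R=Ro.from_euler("xyz",s["tool_rot"]); a=np.radians(yaw_y); y=np.array([np.cos(a),np.sin(a),0]); x=np.array([0,0,-1.])
    G=Ro.from_matrix(np.stack([x,y,np.cross(x,y)],1))
    print("t",round(s["clock"],2),"tcp",np.round(s["eef_pos"],1),"yaw_y",round(np.degrees(np.arctan2(*R.as_matrix()[[1,0],1])),2),"F",np.round(s["force"],1),"w",round(s["width"],1))
    print("turn(deg)",np.round(np.degrees((R.inv()*G).as_rotvec()),1),"shift before turn",np.round(R.inv().apply(np.r_[xy,z]-s["eef_pos"]),1),"after turn",np.round(G.inv().apply(np.r_[xy,z]-s["eef_pos"]),1))
E
python3 -c "
from h import *
print(read_state()['qpos'].round(2)); delta([502,14],300,99.9)"
```

```text
[ 0.27  0.31 -0.33  1.88  0.12  0.97 -0.7 ]
t 2.15 tcp [477.7 -35.4 326.1] yaw_y -33.12 F [-0.7 -0.4  0.3] w 85.3
turn(deg) [-133.   -0.    0.] shift before turn [ 26.1  -6.6 -54.6] after turn [26.1 44.4 32.4]
```

Request:
jog_arm:
  series:
    - [[0, 0, 0], [13, -3, -27], -1]
    - [[0, 0, 0], [13, -3, -27], -1]
    - [[-10, 0, 0], [0, 0, 0], -1]
    - [[-10, 0, 0], [0, 0, 0], -1]
    - [[-10, 0, 0], [0, 0, 0], -1]
    - [[-10, 0, 0], [0, 0, 0], -1]
    - [[-10, 0, 0], [0, 0, 0], -1]
    - [[-10, 0, 0], [0, 0, 0], -1]

```text
clock: 3.15
eef_pos: [502.5, 12.8, 300.2]
tool_rot: [-1.659, 1.57, -2.761]
force: [-1.0, -0.7, -0.1]
width: 85.6
```

Request:
jog_arm:
  series:
    - [[-10, 0, 0], [0, 0, 0], -1]
    - [[-10, 0, 0], [0, 0, 0], -1]
    - [[-10, 0, 0], [0, 0, 0], -1]
    - [[-10, 0, 0], [0, 0, 0], -1]
    - [[-10, 0, 0], [0, 0, 0], -1]
    - [[-10, 0, 0], [0, 0, 0], -1]
    - [[-10, 0, 0], [0, 0, 0], -1]
    - [[-3, 0, 0], [0, 0, 0], -1]

```text
clock: 4.15
eef_pos: [502.5, 12.7, 300.0]
tool_rot: [2.694, 1.57, 2.863]
force: [-0.5, 0.1, -0.7]
width: 85.6
```

```bash
python3 -c "
from h import *
print(read_state()['qpos'].round(2)); delta([502,14],300,99.9)
d=get_image('wrist'); save(d,'w1'); report('wrist',d); delta([502,14],300,99.9)"
```

```text
[ 0.56  0.5  -0.94  1.85  0.47  1.04  1.16]
t 4.15 tcp [502.5  12.7 300. ] yaw_y 99.68 F [-0.5  0.1 -0.7] w 85.6
turn(deg) [-0.2 -0.  -0. ] shift before turn [ 0.   1.4 -0.2] after turn [ 0.   1.4 -0.2]
wrist lid 26966 [502.3  14.6] [116.8 226. ] 9.72 [496.3  13.2 116.8] [115.3 118.2] px 259.6 174.7
wrist mat 14536 [ 475.7 -248.3] [149.7 155.5] -13.9 [ 467.8 -243.     5.6] [3.9 7.2] px 56.8 98.2
wrist rackfloor 7226 [459.7 266.6] [108.5 169.2] -2.02 [458.3 253.7  11.8] [ 9.3 13.4] px 451.3 157.2
wrist rack 10245 [461.  274.5] [109.1 184.3] -2.84 [460.5 249.9  12.2] [ 9.6 52.7] px 453.2 159.4
wrist red 1506 [523.3  15.9] [ 32.3 185. ] -77.93 [593.4  30.8 207.5] [196.8 208.9] px 261.2 322.9
wrist knob 764 [501.6  14.5] [24.2 24.3] 10.19 [499.3  13.8 150.4] [128.  152.1] px 259.7 185.0
t 4.2 tcp [502.5  12.7 300. ] yaw_y 99.71 F [-0.6  0.3  0.4] w 85.2
turn(deg) [-0.2 -0.  -0. ] shift before turn [-0.   1.4 -0.2] after turn [-0.   1.4 -0.2]
```

View pics/w1.png

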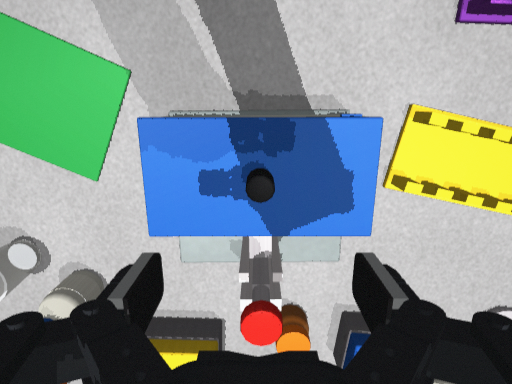

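The wrist view shows the lid centred at px (260,180), with the knob at (260,185) and the red knob below it at (262,322). The knob lies at (502, 14.5) with its top at z≈150, so it's where it should be. I'll descend and grip it.

Request:
jog_arm:
  series:
    - [[0, 0, 0], [50, 1.5, 0], -1]
    - [[0, 0, 0], [50, 0, 0], -1]
    - [[0, 0, 0], [30, 0, 0], -1]
    - [[0, 0, 0], [15, 0, 0], -1]
    - [[0, 0, 0], [7, 0, 0], -1]
    - [[0, 0, 0], [0, 0, 0], 1]
    - [[0, 0, 0], [0, 0, 0], 1]
    - [[0, 0, 0], [0, 0, 0], 1]

```text
clock: 5.2
eef_pos: [502.9, 14.4, 149.1]
tool_rot: [-0.239, 1.569, -0.072]
force: [0.1, 0.6, 0.6]
width: 32.3
```

Request:
jog_arm:
  series:
    - [[0, 0, 0], [0, 0, 0], 1]
    - [[0, 0, 0], [0, 0, 0], 1]
    - [[0, 0, 0], [0, 0, 0], 1]
    - [[0, 0, 0], [0, 0, 0], 1]

```text
clock: 5.7
eef_pos: [502.9, 14.5, 149.2]
tool_rot: [-0.297, 1.569, -0.13]
force: [-0.3, -0.4, 4.5]
width: 24.2
```

```bash
python3 -c "
from h import *
delta([464,-293.5],200,76)"
```

```text
t 5.7 tcp [502.9  14.5 149.2] yaw_y 99.53 F [-0.3 -0.4  4.5] w 24.2
turn(deg) [23.5  0.1  0. ] shift before turn [ -50.8 -297.4  -89.3] after turn [ -50.8 -308.3   36.8]
```

Request:
jog_arm:
  series:
    - [[0, 0, 0], [-15, 0, 0], 1]
    - [[0, 0, 0], [-20, 0, 0], 1]
    - [[0, 0, 0], [-20, 0, 0], 1]
    - [[0, 0, 0], [0, -20, -6], 1]
    - [[0, 0, 0], [0, -40, -12], 1]
    - [[0, 0, 0], [0, -40, -12], 1]
    - [[0, 0, 0], [0, -40, -12], 1]
    - [[0, 0, 0], [0, -40, -12], 1]

```text
clock: 6.7
eef_pos: [478.7, -173.4, 204.2]
tool_rot: [-0.538, 1.57, -0.371]
force: [0.1, -0.4, -2.3]
width: 24.2
```

Request:
jog_arm:
  series:
    - [[0, 0, 0], [0, -40, -12], 1]
    - [[0, 0, 0], [0, -40, -12], 1]
    - [[0, 0, 0], [0, -25, -8], 1]
    - [[0, 0, 0], [0, -12, -4], 1]
    - [[6, 0, 0], [0, 0, 0], 1]
    - [[6, 0, 0], [0, 0, 0], 1]
    - [[6, 0, 0], [0, 0, 0], 1]
    - [[5.5, 0, 0], [0, 0, 0], 1]

```text
clock: 7.7
eef_pos: [463.3, -292.0, 203.9]
tool_rot: [1.121, 1.57, 0.876]
force: [-0.4, -0.4, -1.3]
width: 24.1
```

```bash
python3 -c "
from h import *
delta([464,-293.5],45,76)
d=get_image('wrist'); save(d,'w2'); report('wrist',d); 
d=get_image('scene'); report('scene',d)"
```

```text
t 7.7 tcp [ 463.3 -292.   203.9] yaw_y 75.97 F [-0.4 -0.4 -1.3] w 24.1
turn(deg) [-0.  0. -0.] shift before turn [158.9  -1.4   1. ] after turn [158.9  -1.2   1. ]
wrist lidlow 47 [ 660.3 -334.1] [ 2.3 54.9] -14.4 [ 660.6 -334.1    1.9] [0.8 3.2] px 263.0 340.0
wrist mat 7525 [ 404.7 -279.4] [ 25.9 249.1] -14.04 [ 404.5 -279.4    5.7] [4.2 7.2] px 254.9 113.9
scene lid 70 [ 729.9 -205.9] [21.5 23.7] 63.36 [ 731.7 -206.5  104.8] [101.3 106.6] px 234.3 267.5
scene lidlow 2 [ 301.6 -151.4] [0.  3.4] -21.86 [ 301.6 -151.4   -0.5] [-0.6 -0.3] px 192.5 209.0
scene mat 1842 [ 465.6 -296.4] [148.5 248.8] -14.38 [ 490.5 -287.9    4.4] [1.4 7.1] px 168.4 251.3
scene rackfloor 417 [464.2 291.3] [104.2 223.1] -2.17 [479.8 288.9  10.3] [ 4.6 13.6] px 323.3 197.6
scene rack 1328 [462.7 309.6] [108.5 259.6] -2.17 [498.1 289.9  24.9] [ 2.2 51.8] px 324.2 193.4
scene red 81 [599.7  26.6] [28.5 29.9] -11.87 [603.8  25.3 205.1] [195.7 207.9] px 287.6 184.5
```

View pics/w2.png

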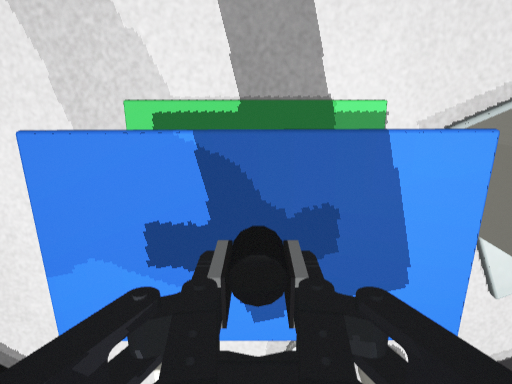

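The lid hangs level in the jaws, at px (258,230), over the mat and parallel to it. I'll lower it.

Request:
jog_arm:
  series:
    - [[0, 0, 0], [40, -1.4, 1], 1]
    - [[0, 0, 0], [50, 0, 0], 1]
    - [[0, 0, 0], [40, 0, 0], 1]
    - [[0, 0, 0], [18, 0, 0], 1]
    - [[0, 0, 0], [7, 0, 0], 1]
    - [[0, 0, 0], [3, 0, 0], 1]
    - [[0, 0, 0], [2, 0, 0], 1]
    - [[0, 0, 0], [0, 0, 0], 1]

```text
clock: 8.8
eef_pos: [464.0, -295.3, 44.0]
tool_rot: [-0.348, 1.569, -0.591]
force: [-0.4, 0.1, -2.0]
width: 24.2
```

Request:
jog_arm:
  series:
    - [[0, 0, 0], [1, 0, 0], 1]
    - [[0, 0, 0], [0.5, 0, 0], 1]
    - [[0, 0, 0], [0, 0, 0], -1]
    - [[0, 0, 0], [0, 0, 0], -1]
    - [[0, 0, 0], [0, 0, 0], -1]
    - [[0, 0, 0], [0, 0, 0], -1]
    - [[0, 0, 0], [0, 0, 0], -1]
    - [[0, 0, 0], [-20, 0, 0], -1]

```text
clock: 9.8
eef_pos: [462.6, -294.5, 60.9]
tool_rot: [2.894, 1.568, 2.651]
force: [0.4, 0.3, 0.5]
width: 85.2
```

Request:
jog_arm:
  series:
    - [[0, 0, 0], [-50, 0, 0], -1]
    - [[0, 0, 0], [-60, 0, 0], -1]
    - [[0, 0, 0], [-60, 0, 0], -1]
    - [[0, 0, 0], [-60, 0, 0], -1]

```text
clock: 10.3
eef_pos: [463.2, -294.8, 293.8]
tool_rot: [2.451, 1.571, 2.208]
force: [0.5, -0.8, 0.2]
width: 85.2
```

```bash
python3 -c "
from h import *
d=get_image('wrist'); report('wrist',d)
d=get_image('side'); save(d,'s1',1.5); report('side',d)
delta([598.5,31],310,99.9)
"
```

```text
wrist lidlow 15973 [ 463.5 -294.8] [117.2 225.6] -13.92 [ 459.5 -293.7   10.7] [ 9.1 12.4] px 257.3 158.7
wrist mat 5846 [ 464.  -294.2] [147.9 249.6] -13.95 [ 432.3 -288.6    5.7] [4.  7.5] px 259.2 150.8
side lid 39 [ 726.3 -200.6] [21.8 25.6] 20.16 [ 724.9 -200.2  107.8] [101.  111.2] px 203.9 132.5
side lidlow 1512 [ 460.9 -292.3] [119.  225.9] -14.79 [ 457.7 -282.2   11.7] [ 6.8 16.4] px 291.1 150.4
side mat 291 [ 412.8 -281.5] [ 56.3 250.4] -17.01 [ 404.7 -245.9    6.5] [ 1.5 11.3] px 304.8 161.2
side rackfloor 2112 [458.6 294.9] [107.5 223.6] -3.5 [459.1 313.9  11.6] [ 7.1 13.9] px 245.1 312.7
side rack 3664 [461.9 294.3] [112.8 223.8] -2.59 [460.2 310.6  13.1] [ 7.5 54.5] px 244.9 309.8
side red 107 [596.4  34.6] [29.1 29.6] 29.47 [594.9  38.3 207.5] [196.5 210.8] px 219.7 170.7
t 10.4 tcp [ 467.1 -295.4  298.3] yaw_y 76.05 F [ 0.4  0.4 -0.7] w 85.5
turn(deg) [-23.9   0.6   0.3] shift before turn [-12.2 348.4  48.9] after turn [-11.7 298.9 185.5]
```

View pics/s1.png

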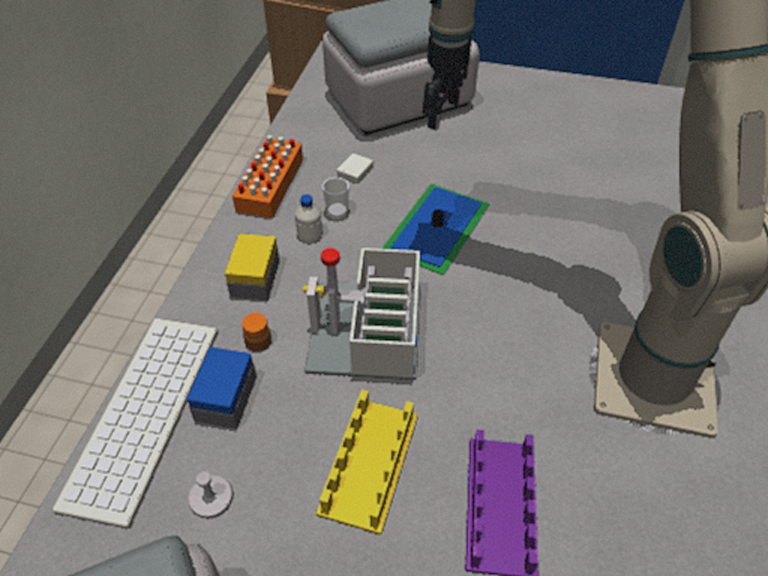

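The lid lies on the mat at px (440,225), centred within about 1 mm. The tank is open and holds four cassettes; the slot at the far (-y) end looks empty. Next is the red knob.

Request:
jog_arm:
  series:
    - [[0, 0, 0], [0, 30, 4], -1]
    - [[0, 0, 0], [0, 53, 8], -1]
    - [[0, 0, 0], [0, 53, 8], -1]
    - [[0, 0, 0], [0, 53, 8], -1]
    - [[0, 0, 0], [0, 53, 8], -1]
    - [[0, 0, 0], [0, 53, 8], -1]
    - [[0, 0, 0], [0, 53, 5], -1]
    - [[-8, 0, 0], [0, 0, 0], -1]

```text
clock: 11.4
eef_pos: [595.1, 37.9, 291.8]
tool_rot: [1.518, 1.567, 1.427]
force: [0.4, -0.9, -0.0]
width: 85.3
```

Request:
jog_arm:
  series:
    - [[-8, 0, 0], [0, 0, 0], -1]
    - [[-8, 0, 0], [0, 0, 0], -1]
    - [[0, 0, 0], [0, 0, 0], -1]

```text
clock: 11.78
eef_pos: [594.6, 30.8, 291.0]
tool_rot: [2.791, 1.569, 2.965]
force: [0.3, -0.5, -0.0]
width: 85.1
```

```bash
python3 -c "
from h import *
d=get_image('wrist'); save(d,'w3'); report('wrist',d)
C=cloud(d); m=big(mask(d,'red')&(C[...,2]>150)); print(rect(C[m&(C[...,2]>203)]))
delta([598.5,31],204,99.9)
"
```

```text
wrist lid 532 [ 728.4 -203.7] [25.3 26.1] 60.77 [ 726.9 -202.2  106.5] [100.6 107.9] px 15.9 263.2
wrist lidlow 6417 [ 487.9 -233.2] [ 95.7 101.2] 76.62 [ 494.6 -227.2   10.5] [ 8.7 12.3] px 45.4 35.8
wrist mat 2379 [ 494.5 -224.1] [100.  124.9] 75.91 [ 535.5 -192.3    5.5] [3.5 7.3] px 67.6 62.8
wrist rackfloor 7882 [459.6 261.6] [107.2 158.1] -2.63 [460.2 241.6  11.7] [ 8.3 13.4] px 456.9 80.7
wrist rack 11383 [459.7 261.6] [107.4 158. ] -2.6 [458.8 236.5  12.2] [ 9.1 52.5] px 459.6 77.8
wrist red 1926 [571.6  20.5] [32.7 88.9] -66.81 [595.8  31.  207.6] [199.9 208.9] px 258.1 215.8
(array([571.6,  20.5]), array([32.7, 88.9]), -66.81)
t 11.82 tcp [594.7  30.8 291.2] yaw_y 99.9 F [-0.1 -0.2  0.4] w 85.4
turn(deg) [-0.  -0.1 -0. ] shift before turn [87.2 -0.5  3.8] after turn [87.2 -0.4  3.8]
```

View pics/w3.png

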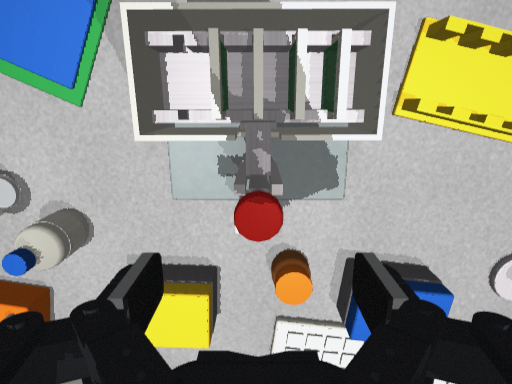

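The wrist view shows the red knob at px (258,216). Cassettes stand in four slots, at px x≈213, 258, 299 and 345, and slot 0 at x≈180 is empty. I'll descend onto the knob and grip its sides.

Request:
jog_arm:
  series:
    - [[0, 0, 0], [40, 0, 2.5], -1]
    - [[0, 0, 0], [30, 0, 0], -1]
    - [[0, 0, 0], [12, 0, 0], -1]
    - [[0, 0, 0], [5, 0, 0], -1]
    - [[0, 0, 0], [0, 0, 0], 1]
    - [[0, 0, 0], [0, 0, 0], 1]
    - [[0, 0, 0], [0, 0, 0], 1]
    - [[0, 0, 0], [0, 0, 0], 1]

```text
clock: 12.82
eef_pos: [597.9, 31.9, 205.9]
tool_rot: [0.164, 1.569, 0.34]
force: [-2.2, -0.0, 5.5]
width: 32.0
```

Request:
jog_arm:
  series:
    - [[0, 0, 0], [0, 0, 0], 1]
    - [[0, 0, 0], [0, 0, 0], 1]
    - [[0, 0, 0], [-5, 0, 0], 1]
    - [[0, 0, 0], [-5, 0, 0], 1]

```text
clock: 13.32
eef_pos: [597.7, 31.8, 214.4]
tool_rot: [1.22, 1.57, 1.395]
force: [4.0, 2.6, -7.2]
width: 32.0
```

Request:
jog_arm:
  series:
    - [[0, 0, 0], [-8, 0, 0], 1]
    - [[0, 0, 0], [-8, 0, 0], 1]
    - [[0, 0, 0], [-8, 0, 0], 1]
    - [[0, 0, 0], [-8, 0, 0], 1]
    - [[0, 0, 0], [-8, 0, 0], 1]
    - [[0, 0, 0], [-6, 0, 0], 1]
    - [[0, 0, 0], [-3, 0, 0], 1]
    - [[0, 0, 0], [0, 0, 0], 1]

```text
clock: 14.32
eef_pos: [597.7, 31.8, 264.4]
tool_rot: [0.368, 1.57, 0.543]
force: [4.4, 4.1, -6.5]
width: 32.3
```

```bash
python3 -c "
from h import *
delta([598,31],250,99.9)
d=get_image('side'); C=cloud(d); m=big(mask(d,'red')&(C[...,2]>195)); print(m.sum(),np.percentile(C[m][:,2],[5,50,90,98]), np.median(C[m],0)); save(d,'s2',3,(160,110,330,270))"
```

```text
t 14.32 tcp [597.7  31.8 264.4] yaw_y 100.05 F [ 4.4  4.1 -6.5] w 32.3
turn(deg) [ 0.2  0.1 -0. ] shift before turn [14.4 -0.8  0.1] after turn [14.4 -0.8  0.2]
22 [259.12973497 266.5432125  290.17493138 291.29195001] [582.37619837  38.77755658 266.5432125 ]
```

Request:
jog_arm:
  series:
    - [[0, 0, 0], [-2, 0, 0], 1]
    - [[0, 0, 0], [0, 0, 0], 1]
    - [[0, 0, 0], [2, 0, 0], 1]
    - [[0, 0, 0], [2, 0, 0], 1]
    - [[0, 0, 0], [1.5, 0, 0], 1]
    - [[0, 0, 0], [0, 0, 0], 1]

```text
clock: 15.12
eef_pos: [597.7, 31.8, 261.0]
tool_rot: [0.188, 1.57, 0.363]
force: [3.2, 3.1, -1.9]
width: 32.1
```

Request:
jog_arm:
  series:
    - [[0, 0, 0], [1, 0, 0], 1]
    - [[0, 0, 0], [0, 0, 0], -0.4]
    - [[0, 0, 0], [0, 0, 0], -0.4]
    - [[0, 0, 0], [0, 0, 0], -1]
    - [[0, 0, 0], [0, 0, 0], -1]
    - [[0, 0, 0], [-30, 0, 0], -1]
    - [[0, 0, 0], [-30, 0, 0], -1]
    - [[0, 0, 0], [-30, 0, 0], -1]

```text
clock: 16.12
eef_pos: [597.3, 31.3, 350.1]
tool_rot: [-2.954, 1.57, -2.779]
force: [0.4, 0.4, 0.7]
width: 85.4
```

Request:
jog_arm:
  series:
    - [[0, 0, 0], [0, 0, -50], -1]
    - [[0, 0, 0], [0, 0, -40], -1]
    - [[0, 0, 0], [0, 0, 0], -1]

```text
clock: 16.5
eef_pos: [506.4, 14.9, 349.5]
tool_rot: [-2.184, 1.567, -2.009]
force: [1.4, -0.8, 1.0]
width: 85.6
```

```bash
python3 -c "
from h import *
delta([502,14],300,99.9)
d=get_image('wrist'); save(d,'w4'); np.save('w4.npy',d,allow_pickle=True); report('wrist',d)
d=get_image('side'); C=cloud(d); m=big(mask(d,'red')&(C[...,2]>195)); print(m.sum(),np.percentile(C[m][:,2],[5,50,90,98]), np.median(C[m],0))"
```

```text
t 16.5 tcp [506.4  14.9 349.5] yaw_y 100.06 F [ 1.4 -0.8  1. ] w 85.6
turn(deg) [ 0.2 -0.1  0.2] shift before turn [49.5  0.1 -4.4] after turn [49.5 -0.1 -4.5]
wrist lid 334 [ 728.2 -203.7] [24.5 25.8] 61.97 [ 726.2 -202.8  106.3] [100.6 107.9] px 63.7 302.9
wrist lidlow 10314 [ 470.6 -269.1] [118.7 174.1] -13.65 [ 466.5 -261.1   10.6] [ 8.7 12.3] px 60.8 89.6
wrist mat 3827 [ 471.7 -266.6] [150.  193.2] -13.99 [ 442.9 -235.1    5.5] [3.7 7.5] px 78.4 88.5
wrist rackfloor 7374 [461.  292.5] [108.1 220.5] -2.89 [459.6 273.5  11.8] [ 9.6 13.5] px 444.6 153.5
wrist rack 10392 [461.7 292.4] [109.2 220. ] -2.53 [460.9 269.1  12.2] [ 9.7 52.7] px 446.1 154.8
wrist red 1598 [525.6  16. ] [ 32.2 180.7] -77.87 [593.2  30.8 262.3] [251.4 263.8] px 258.9 323.0
118 [252.36374606 262.28987596 264.71406485 265.93635578] [595.22476247  38.63406359 262.28987596]
```

View pics/w4.png

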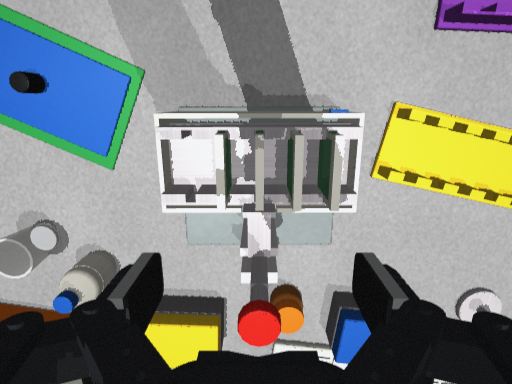

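The basket hangs at +55 mm: the knob top went from z 207.5 to 262.3. Four cassettes show, at px x≈222, 260, 297 and 330. I'll measure their tops and the rack bays.

```bash
cat >> h.py <<'E'
def frame(o,yaw):
    a=np.radians(yaw); return np.array(o),np.array([[np.cos(a),np.sin(a)],[-np.sin(a),np.cos(a)]])
def runs(v,lo,hi,step=2,thr=3):
    h,e=np.histogram(v,np.arange(lo,hi+step,step)); on=h>=thr; out=[];i=0
    while i<len(on):
        if on[i]:
            j=i
            while j<len(on) and on[j]: j+=1
            out.append((round(float(e[i]),1),round(float(e[j]),1),int(h[i:j].sum()))); i=j
        else: i+=1
    return out
E
python3 - <<'E'
from h import *
d=np.load("w4.npy",allow_pickle=True).item(); C=cloud(d).reshape(-1,3)
o,R=frame([502.2,14.5],9.8); L=(C[:,:2]-o)@R.T; z=C[:,2]
s=(abs(L[:,0])<20)&(abs(L[:,1])<105)&(z>152)&(z<170)
print("cassette y",runs(L[s,1],-105,105,1,6))
for c in(-76,-38,0,38,76):
    k=(abs(L[:,0])<60)&(abs(L[:,1]-c)<12)&(z>152)&(z<170)
    if k.sum()>50:
        q=C[k]; a,b,t=rect(q); print(c,a,b,t,"local",np.round((a-o)@R.T,1),"ztop",np.percentile(q[:,2],[50,95]).round(1))
o,R=frame([461.3,293.8],-2.5); L=(C[:,:2]-o)@R.T
for sx in(-1,1):
    s=(L[:,0]*sx>36)&(L[:,0]*sx<44)&(z>44)&(z<58)&(abs(L[:,1])<125)
    print("guides",sx,runs(L[s,1],-120,120,1,3))
d=get_image("side"); C=cloud(d).reshape(-1,3);z=C[:,2];L=(C[:,:2]-o)@R.T
for sx in(-1,1):
    s=(L[:,0]*sx>34)&(L[:,0]*sx<48)&(z>46)&(z<58)&(abs(L[:,1])<125)
    print("side guides",sx,runs(L[s,1],-120,120,2,3))
E
```

```text
cassette y [(-43.0, -33.0, 382), (-4.0, 5.0, 360), (33.0, 43.0, 379), (71.0, 81.0, 430)]
-38 [507.8 -23.2] [ 8.7 75. ] -79.68 local [ -0.9 -38.1] ztop [160.6 161.6]
0 [512.9  15.9] [23.7 98.5] -79.42 local [10.8 -0.4] ztop [160.  161.7]
38 [495.2  52. ] [ 8.7 75.5] -79.82 local [-0.5 38.1] ztop [160.4 161.6]
76 [488.6  89.2] [ 9.1 75.2] -79.98 local [-0.7 75.9] ztop [160.4 161.6]
guides -1 [(-105.0, -100.0, 42), (-99.0, -88.0, 58), (-87.0, -85.0, 13), (-68.0, -47.0, 123), (-30.0, -9.0, 126), (8.0, 22.0, 91), (23.0, 29.0, 31)]
guides 1 [(-106.0, -90.0, 83), (-89.0, -85.0, 18), (-78.0, -77.0, 3), (-74.0, -73.0, 3), (-68.0, -46.0, 107), (-34.0, -33.0, 3), (-30.0, -9.0, 107), (-6.0, -5.0, 3), (8.0, 14.0, 43), (15.0, 20.0, 25), (21.0, 27.0, 29), (28.0, 29.0, 3), (46.0, 53.0, 47), (54.0, 63.0, 39), (64.0, 65.0, 8), (67.0, 68.0, 4)]
side guides -1 [(-102.0, -98.0, 7), (-96.0, -90.0, 12), (-88.0, -82.0, 11), (-66.0, -46.0, 37), (-30.0, -20.0, 18), (-18.0, -14.0, 10), (-12.0, -8.0, 11), (10.0, 14.0, 8), (16.0, 22.0, 16), (24.0, 30.0, 14), (44.0, 46.0, 4), (48.0, 68.0, 45), (86.0, 106.0, 49)]
side guides 1 [(-104.0, -100.0, 8), (-98.0, -96.0, 3), (-94.0, -90.0, 6), (-88.0, -84.0, 8), (-64.0, -60.0, 6), (-58.0, -54.0, 8), (-52.0, -46.0, 13), (-32.0, -30.0, 3), (-24.0, -18.0, 11), (-16.0, -14.0, 5), (-12.0, -8.0, 8), (8.0, 12.0, 7), (14.0, 18.0, 8), (20.0, 26.0, 13), (28.0, 30.0, 7), (36.0, 38.0, 3), (46.0, 48.0, 3), (50.0, 60.0, 18), (62.0, 68.0, 15), (84.0, 86.0, 3), (88.0, 106.0, 36)]
```

Bays sit at rack y = -76, -38, 0, 38 and 76, on a rack centre of about (461.3, 293.5) with yaw -2.5°. The cassettes are in slots 1 to 4. Starting with slot 4, I'll set a narrow jaw opening and move above it.

Request:
jog_arm:
  series:
    - [[0, 0, 0], [20, 38, -2.5], 0.34]
    - [[0, 0, 0], [40, 38, -2.5], 0.34]
    - [[0, 0, 0], [40, 0, 0], 0.34]
    - [[0, 0, 0], [20, 0, 0], 0.34]
    - [[0, 0, 0], [10, 0, 0], 0.34]
    - [[0, 0, 0], [0, 0, 0], 0.34]

```text
clock: 17.4
eef_pos: [491.1, 90.0, 219.0]
tool_rot: [2.184, 1.57, 2.359]
force: [0.0, 0.2, 0.3]
width: 28.1
```

```bash
python3 -c "
from h import *
delta([488.6,89.3],149,99.9)
d=get_image('wrist'); save(d,'w5')"
```

```text
t 17.4 tcp [491.1  90.  219. ] yaw_y 100.05 F [0.  0.2 0.3] w 28.1
turn(deg) [ 0.2 -0.  -0. ] shift before turn [70.  -0.3 -2.6] after turn [70.  -0.3 -2.6]
```

View pics/w5.png

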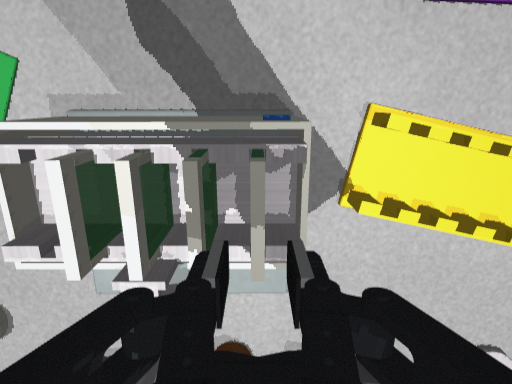

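Jaws straddle the slot-4 cassette at px (258,210), and the left finger at px 215 clears the neighbour at 195. Descending to grip.

Request:
jog_arm:
  series:
    - [[0, 0, 0], [30, 0, -2.5], 0.34]
    - [[0, 0, 0], [20, 0, 0], 0.34]
    - [[0, 0, 0], [13, 0, 0], 0.34]
    - [[0, 0, 0], [7, 0, 0], 0.34]
    - [[0, 0, 0], [0, 0, 0], 0.34]
    - [[0, 0, 0], [0, 0, 0], 1]
    - [[0, 0, 0], [0, 0, 0], 1]
    - [[0, 0, 0], [0, 0, 0], 1]

```text
clock: 18.45
eef_pos: [488.7, 89.5, 149.9]
tool_rot: [0.036, 1.569, 0.212]
force: [0.1, -0.5, 3.8]
width: 7.1
```

Request:
jog_arm:
  series:
    - [[0, 0, 0], [0, 0, 0], 1]
    - [[0, 0, 0], [0, 0, 0], 1]
    - [[0, 0, 0], [-3, 0, 0], 1]
    - [[0, 0, 0], [-10, 0, 0], 1]
    - [[0, 0, 0], [-15, 0, 0], 1]
    - [[0, 0, 0], [-20, 0, 0], 1]
    - [[0, 0, 0], [-20, 0, 0], 1]
    - [[0, 0, 0], [-15, 0, 0], 1]

```text
clock: 19.45
eef_pos: [488.4, 89.4, 233.9]
tool_rot: [-0.009, 1.57, 0.166]
force: [-0.4, 0.5, -0.4]
width: 7.5
```

```bash
python3 -c "
from h import *
delta([464.6,369.5],130,87.5)
d=get_image('wrist'); save(d,'w6')
d=get_image('side'); C=cloud(d); m=big(mask(d,'red')&(C[...,2]>195)); print(m.sum(),np.percentile(C[m][:,2],[5,50,90,98]))"
```

```text
t 19.45 tcp [488.4  89.4 233.9] yaw_y 100.05 F [-0.4  0.5 -0.4] w 7.5
turn(deg) [12.5  0.1 -0. ] shift before turn [103.9 280.   25.3] after turn [103.9 278.8 -36. ]
119 [252.86125343 262.50220282 264.9196049  266.85058011]
```

View pics/w6.png

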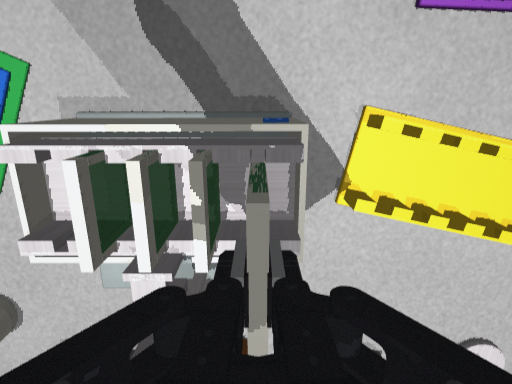

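The cassette is held upright at px (258,270) and the basket is still up. I'll carry it over to bay 4.

Request:
jog_arm:
  series:
    - [[0, 0, 0], [0, 25, 2], 1]
    - [[0, 0, 0], [0, 45, 4], 1]
    - [[0, 0, 0], [0, 45, 4], 1]
    - [[0, 0, 0], [0, 45, 4], 1]
    - [[0, 0, 0], [0, 45, 4], 1]
    - [[0, 0, 0], [0, 45, 4], 1]
    - [[0, 0, 0], [0, 30, 3.3], 1]
    - [[6.3, 0, 0], [0, 0, 0], 1]

```text
clock: 20.55
eef_pos: [462.6, 372.5, 231.7]
tool_rot: [2.249, 1.568, 2.316]
force: [-0.1, -0.8, -0.4]
width: 7.8
```

Request:
jog_arm:
  series:
    - [[6.2, 0, 0], [0, 0, 0], 1]
    - [[0, 0, 0], [25, 0, 0], 1]
    - [[0, 0, 0], [40, 0, 0], 1]
    - [[0, 0, 0], [25, 0, 0], 1]
    - [[0, 0, 0], [0, 0, 0], 1]

```text
clock: 21.18
eef_pos: [463.1, 367.9, 140.0]
tool_rot: [-2.353, 1.566, -2.396]
force: [0.3, -0.3, -0.3]
width: 7.3
```

```bash
python3 -c "
from h import *
delta([464.6,369.5],81.5,87.5)
d=get_image('wrist'); save(d,'w7'); report('w',d)
C=cloud(d).reshape(-1,3);z=C[:,2]
o,R=frame([461.3,293.5],-2.5); L=(C[:,:2]-o)@R.T
for sx in(-1,1):
    s=(L[:,0]*sx>36)&(L[:,0]*sx<44)&(z>44)&(z<58)&(abs(L[:,1])<125)
    print('guides',sx,runs(L[s,1],-120,120,1,3))
"
```

```text
t 21.18 tcp [463.1 367.9 140. ] yaw_y 87.57 F [ 0.3 -0.3 -0.3] w 7.3
turn(deg) [ 0.1 -0.2  0.2] shift before turn [58.5  1.9  1.7] after turn [58.5  1.6  1.4]
w rackfloor 20345 [463.9 294.1] [ 86.9 224.7] -4.49 [462.4 288.2  11.7] [10.4 13.1] px 160.8 199.1
w rack 37326 [470.8 275.7] [129.9 261.3] -2.6 [458.2 284.1  12.3] [10.4 52.5] px 152.0 195.9
w knob 466 [453.7 356.6] [ 7.9 10.5] -8.59 [456.3 354.3 140.2] [125.4 159.8] px 224.5 267.4
guides -1 [(-93.0, -82.0, 268), (-67.0, -45.0, 469), (-29.0, -7.0, 432), (9.0, 30.0, 400), (47.0, 68.0, 381), (85.0, 106.0, 376)]
guides 1 [(-105.0, 44.0, 1851), (103.0, 106.0, 24)]
```

View pics/w7.png

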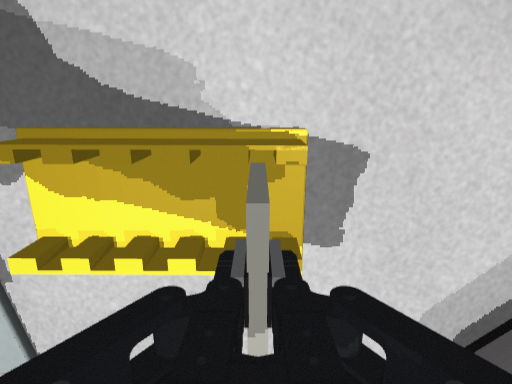

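The cassette, at px (258,300), is lined up with the last bay. The guides put that bay's centre at y≈370, so a 2 mm correction and lower.

Request:
jog_arm:
  series:
    - [[0, 0, 0], [0, 2, 1.5], 1]
    - [[0, 0, 0], [20, 0, 0], 1]
    - [[0, 0, 0], [15, 0, 0], 1]
    - [[0, 0, 0], [12, 0, 0], 1]
    - [[0, 0, 0], [6, 0, 0], 1]
    - [[0, 0, 0], [3, 0, 0], 1]
    - [[0, 0, 0], [2, 0, 0], 1]
    - [[0, 0, 0], [0, 0, 0], 1]

```text
clock: 22.22
eef_pos: [466.0, 371.4, 84.5]
tool_rot: [0.679, 1.57, 0.636]
force: [0.2, -0.5, -0.5]
width: 7.5
```

Request:
jog_arm:
  series:
    - [[0, 0, 0], [1.5, -1, -1], 1]
    - [[0, 0, 0], [1.5, 0, 0], 1]
    - [[0, 0, 0], [0.5, 0, 0], 1]
    - [[0, 0, 0], [0, 0, 0], 1]

```text
clock: 22.72
eef_pos: [464.8, 370.3, 81.3]
tool_rot: [-0.491, 1.57, -0.534]
force: [-1.3, -1.0, 4.6]
width: 7.0
```

Request:
jog_arm:
  series:
    - [[0, 0, 0], [0, 0, 0], 0.34]
    - [[0, 0, 0], [0, 0, 0], 0.34]
    - [[0, 0, 0], [0, 0, 0], 0.34]
    - [[0, 0, 0], [-15, 0, 0], 0.34]
    - [[0, 0, 0], [-35, 0, 0], 0.34]
    - [[0, 0, 0], [-40, 0, 0], 0.34]
    - [[0, 0, 0], [-47, 0, 0], 0.34]
    - [[0, 0, 0], [0, 0, 0], 0.34]

```text
clock: 23.72
eef_pos: [466.1, 372.6, 222.7]
tool_rot: [0.814, 1.562, 0.771]
force: [0.3, -0.4, -0.6]
width: 28.3
```

```bash
python3 -c "
from h import *
delta([495,51.8],219,99.9)
d=get_image('wrist'); C=cloud(d); P=C.reshape(-1,3); o,R=frame([461.3,294],-2.5); L=(P[:,:2]-o)@R.T; z=P[:,2]
s=(abs(L[:,0])<60)&(z>84)&(z<100)&(L[:,1]>50)&(L[:,1]<110); a,b,t=rect(P[s]); print('cassette top',s.sum(),(a-o)@R.T,b,t,np.median(z[s]))
"
```

```text
t 23.73 tcp [466.1 372.6 222.7] yaw_y 87.55 F [ 0.3 -0.4 -0.6] w 28.3
turn(deg) [-12.4   0.4  -0.3] shift before turn [   1.9 -319.3   42.6] after turn [   3.7 -321.   -26.7]
cassette top 922 [-0.21366201 75.96298012] [ 7.8 74.6] 87.53 91.80729681519666
```

Cassette 4 stands in bay 4 (rack x −0.2, y 76.0, top z≈90). Next is slot 3.

Request:
jog_arm:
  series:
    - [[0, 0, 0], [0, -40, 5], 0.34]
    - [[0, 0, 0], [0, -55, 7.5], 0.34]
    - [[0, 0, 0], [0, -55, 7.5], 0.34]
    - [[0, 0, 0], [0, -55, 7.5], 0.34]
    - [[0, 0, 0], [0, -55, 7.5], 0.34]
    - [[0, 0, 0], [0, -57, 7.5], 0.34]
    - [[-6.2, 0, 0], [0, 0, 0], 0.34]
    - [[-6.2, 0, 0], [0, 0, 0], 0.34]

```text
clock: 24.78
eef_pos: [493.0, 50.3, 217.0]
tool_rot: [-3.085, 1.569, -2.911]
force: [0.2, 0.2, -0.2]
width: 28.4
```

Request:
jog_arm:
  series:
    - [[0, 0, 0], [0, 0, 0], 0.34]
    - [[0, 0, 0], [0, 0, 0], 0.34]

```text
clock: 25.02
eef_pos: [493.3, 51.8, 217.4]
tool_rot: [3.066, 1.57, -3.045]
force: [0.1, 0.2, 1.0]
width: 28.1
```

```bash
cat >> h.py <<'E'
def slot(c):
    d=get_image('wrist'); C=cloud(d); P=C.reshape(-1,3); o,R=frame([501.5,14.4],9.8); L=(P[:,:2]-o)@R.T; z=P[:,2]
    s=(abs(L[:,0])<25)&(z>153)&(z<166)&(abs(L[:,1]-c)<9); q=L[s,1]; q=np.percentile(q,[1,99]) if s.sum()>20 else q
    print('cassette top y',s.sum(),q, 'world', o+R.T@[0,np.mean(q)] if len(q) else '')
    return d
def bay(c,ref=294):
    d=get_image('wrist'); P=cloud(d).reshape(-1,3); o,R=frame([461.3,ref],-2.5); L=(P[:,:2]-o)@R.T; z=P[:,2]
    for k in (-76,-38,0,38,76):
        s=(abs(L[:,0])<60)&(z>84)&(z<100)&(abs(L[:,1]-k)<14)
        if s.sum()>50: a,b,t=rect(P[s]); print('in bay',k,np.round((a-o)@R.T,1),b,t,round(float(np.median(z[s])),1))
    return d
def red():
    d=get_image('side'); C=cloud(d); m=big(mask(d,'red')&(C[...,2]>195)); print("red knob z",m.sum(),np.median(C[m][:,2]).round(1)); report_lid(d); return d
def report_lid(d):
    C=cloud(d); m=mask(d,'blue')&(C[...,2]<25)&(C[...,1]<-100)&(C[...,0]<650)
    if m.sum()>50: print("lid",rect(C[big(m)]))
E
python3 -c "
from h import *
delta([495,51.8],149,99.9); slot(38); red()"
```

```text
t 25.02 tcp [493.3  51.8 217.4] yaw_y 99.86 F [0.1 0.2 1. ] w 28.1
turn(deg) [-0.  -0.1 -0. ] shift before turn [68.4 -0.3  1.7] after turn [68.4 -0.3  1.7]
cassette top y 1140 [34.02666709 42.28359433] world [495.00563431  51.99836717]
red knob z 121 262.0
lid (array([  212.7, -1344. ]), array([516.1, 561.7]), 16.54)
```

Request:
jog_arm:
  series:
    - [[0, 0, 0], [30, 0, 1.7], 0.34]
    - [[0, 0, 0], [20, 0, 0], 0.34]
    - [[0, 0, 0], [12, 0, 0], 0.34]
    - [[0, 0, 0], [6, 0, 0], 0.34]
    - [[0, 0, 0], [0, 0, 0], 0.34]
    - [[0, 0, 0], [0, 0, 0], 1]
    - [[0, 0, 0], [0, 0, 0], 1]
    - [[0, 0, 0], [0, 0, 0], 1]

```text
clock: 26.12
eef_pos: [495.8, 52.3, 150.4]
tool_rot: [-0.052, 1.569, 0.122]
force: [-0.3, 0.2, 4.6]
width: 7.6
```

Request:
jog_arm:
  series:
    - [[0, 0, 0], [0, 0, 0], 1]
    - [[0, 0, 0], [0, 0, 0], 1]
    - [[0, 0, 0], [-3, 0, 0], 1]
    - [[0, 0, 0], [-10, 0, 0], 1]
    - [[0, 0, 0], [-15, 0, 0], 1]
    - [[0, 0, 0], [-20, 0, 0], 1]
    - [[0, 0, 0], [-20, 0, 0], 1]
    - [[0, 0, 0], [-15, 0, 0], 1]

```text
clock: 27.12
eef_pos: [495.6, 52.2, 234.4]
tool_rot: [-0.071, 1.569, 0.102]
force: [0.4, 0.4, -1.0]
width: 7.0
```

```bash
sed -i "s/&(C\[...,1\]<-100)&/\&(C[...,1]<-100)\&(C[...,1]>-480)\&/" h.py; python3 -c "
from h import *
delta([463,332],140,87.5); red()"
```

```text
t 27.12 tcp [495.6  52.2 234.4] yaw_y 99.94 F [ 0.4  0.4 -1. ] w 7.0
turn(deg) [12.4  0.1 -0. ] shift before turn [ 94.4 281.2  16.1] after turn [ 94.4 278.1 -44.8]
red knob z 120 262.2
lid (array([ 461.2, -293.4]), array([117.5, 227.6]), -13.84)
```

Request:
jog_arm:
  series:
    - [[0, 0, 0], [0, 25, 1.5], 1]
    - [[0, 0, 0], [0, 45, 2.5], 1]
    - [[0, 0, 0], [0, 45, 2.5], 1]
    - [[0, 0, 0], [0, 45, 2.5], 1]
    - [[0, 0, 0], [0, 45, 2.5], 1]
    - [[0, 0, 0], [0, 45, 2.5], 1]
    - [[0, 0, 0], [0, 31, 2], 1]
    - [[6.2, 0, 0], [0, 0, 0], 1]

```text
clock: 28.18
eef_pos: [461.1, 335.1, 232.9]
tool_rot: [1.892, 1.568, 1.96]
force: [-1.1, 0.2, -1.7]
width: 7.3
```

Request:
jog_arm:
  series:
    - [[6.2, 0, 0], [0, 0, 0], 1]
    - [[0, 0, 0], [25, 0, 0], 1]
    - [[0, 0, 0], [40, 0, 0], 1]
    - [[0, 0, 0], [25, 0, 0], 1]
    - [[0, 0, 0], [4, 0, 0], 1]
    - [[0, 0, 0], [0, 0, 0], 1]
    - [[0, 0, 0], [0, 0, 0], 1]

```text
clock: 29.05
eef_pos: [463.2, 332.3, 140.0]
tool_rot: [0.741, 1.569, 0.698]
force: [0.5, -0.0, -1.5]
width: 7.3
```

```bash
python3 -c "
from h import *
delta([463,332],84,87.5)"
```

```text
t 29.05 tcp [463.2 332.3 140. ] yaw_y 87.54 F [ 0.5 -0.  -1.5] w 7.3
turn(deg) [ 0.   0.1 -0.1] shift before turn [56.  -0.3 -0.2] after turn [56.  -0.3 -0.1]
```

Request:
jog_arm:
  series:
    - [[0, 0, 0], [20, 0, 0], 1]
    - [[0, 0, 0], [18, 0, 0], 1]
    - [[0, 0, 0], [12, 0, 0], 1]
    - [[0, 0, 0], [5, 0, 0], 1]
    - [[0, 0, 0], [1.5, 0, 0], 1]
    - [[0, 0, 0], [1, 0, 0], 1]
    - [[0, 0, 0], [0.5, 0, 0], 1]
    - [[0, 0, 0], [0, 0, 0], 1]

```text
clock: 30.05
eef_pos: [462.7, 331.9, 81.7]
tool_rot: [0.584, 1.57, 0.542]
force: [-1.7, -0.6, 5.7]
width: 7.1
```

Request:
jog_arm:
  series:
    - [[0, 0, 0], [0, 0, 0], 0.34]
    - [[0, 0, 0], [0, 0, 0], 0.34]
    - [[0, 0, 0], [0, 0, 0], 0.34]
    - [[0, 0, 0], [-15, 0, 0], 0.34]
    - [[0, 0, 0], [-35, 0, 0], 0.34]
    - [[0, 0, 0], [-40, 0, 0], 0.34]
    - [[0, 0, 0], [-47, 0, 0], 0.34]
    - [[0, 0, 0], [0, 0, 0], 0.34]

```text
clock: 31.05
eef_pos: [464.0, 333.7, 222.4]
tool_rot: [0.747, 1.563, 0.704]
force: [1.2, 0.8, -0.3]
width: 28.0
```

```bash
python3 -c "
from h import *
bay(0); delta([501.5,14.4],219,99.9)"
```

```text
in bay 38 [-1.  37.7] [ 8.  75.2] 87.58 91.8
in bay 76 [ 0.1 76.2] [ 8.7 75.1] 87.48 91.7
t 31.1 tcp [463.3 332.3 220.2] yaw_y 87.54 F [ 0.1 -0.7 -0.6] w 28.2
turn(deg) [-12.4   0.2  -0.1] shift before turn [   0.6 -316.    51.8] after turn [   1.2 -319.8  -17. ]
```

Request:
jog_arm:
  series:
    - [[0, 0, 0], [0, -40, 7], 0.34]
    - [[0, 0, 0], [0, -55, 9], 0.34]
    - [[0, 0, 0], [0, -55, 9], 0.34]
    - [[0, 0, 0], [0, -55, 9], 0.34]
    - [[0, 0, 0], [0, -55, 9], 0.34]
    - [[0, 0, 0], [0, -56, 9], 0.34]
    - [[-6.2, 0, 0], [0, 0, 0], 0.34]
    - [[-6.2, 0, 0], [0, 0, 0], 0.34]

```text
clock: 32.1
eef_pos: [500.2, 12.3, 216.9]
tool_rot: [3.063, 1.569, -3.045]
force: [0.3, 0.4, 0.5]
width: 27.9
```

Request:
jog_arm:
  series:
    - [[0, 0, 0], [0, 0, 0], 0.34]
    - [[0, 0, 0], [0, 0, 0], 0.34]

```text
clock: 32.35
eef_pos: [500.6, 13.7, 217.4]
tool_rot: [2.983, 1.57, -3.128]
force: [-0.4, 0.3, 0.7]
width: 28.4
```

```bash
python3 -c "
from h import *
delta([501.5,14.4],149,99.9); slot(0); red()"
```

```text
t 32.35 tcp [500.6  13.7 217.4] yaw_y 99.87 F [-0.4  0.3  0.7] w 28.4
turn(deg) [-0.  -0.1 -0. ] shift before turn [68.4  0.5  1.1] after turn [68.4  0.5  1. ]
cassette top y 1120 [-3.91761675  4.27421882] world [501.46965147  14.57569925]
red knob z 120 262.0
lid (array([ 460.8, -293.5]), array([119.1, 226. ]), -14.8)
```

Cassette 3 stands well in bay 3. Next is slot 2: grip, lift, carry.

Request:
jog_arm:
  series:
    - [[0, 0, 0], [30, 0.6, 1], 0.34]
    - [[0, 0, 0], [20, 0, 0], 0.34]
    - [[0, 0, 0], [12, 0, 0], 0.34]
    - [[0, 0, 0], [6, 0, 0], 0.34]
    - [[0, 0, 0], [0, 0, 0], 0.34]
    - [[0, 0, 0], [0, 0, 0], 1]
    - [[0, 0, 0], [0, 0, 0], 1]
    - [[0, 0, 0], [0, 0, 0], 1]

```text
clock: 33.45
eef_pos: [502.4, 14.5, 150.4]
tool_rot: [-0.194, 1.57, -0.02]
force: [-0.5, -0.5, 3.6]
width: 7.3
```

Request:
jog_arm:
  series:
    - [[0, 0, 0], [0, 0, 0], 1]
    - [[0, 0, 0], [0, 0, 0], 1]
    - [[0, 0, 0], [-3, 0, 0], 1]
    - [[0, 0, 0], [-10, 0, 0], 1]
    - [[0, 0, 0], [-15, 0, 0], 1]
    - [[0, 0, 0], [-20, 0, 0], 1]
    - [[0, 0, 0], [-20, 0, 0], 1]
    - [[0, 0, 0], [-15, 0, 0], 1]

```text
clock: 34.45
eef_pos: [502.2, 14.6, 234.4]
tool_rot: [-0.126, 1.569, 0.048]
force: [-0.1, 0.4, -1.3]
width: 7.3
```

```bash
python3 -c "
from h import *
delta([461.3,294],140,87.5); red()"
```

```text
t 34.45 tcp [502.2  14.6 234.4] yaw_y 99.95 F [-0.1  0.4 -1.3] w 7.3
turn(deg) [12.4  0.1  0. ] shift before turn [ 94.4 282.3   7.9] after turn [ 94.4 277.4 -53. ]
red knob z 120 262.4
lid (array([ 460.4, -294.2]), array([118. , 227.9]), -13.56)
```

Request:
jog_arm:
  series:
    - [[0, 0, 0], [0, 25, 1], 1]
    - [[0, 0, 0], [0, 45, 1], 1]
    - [[0, 0, 0], [0, 45, 1.5], 1]
    - [[0, 0, 0], [0, 45, 1], 1]
    - [[0, 0, 0], [0, 45, 1.5], 1]
    - [[0, 0, 0], [0, 45, 1], 1]
    - [[0, 0, 0], [0, 32, 1], 1]
    - [[6.2, 0, 0], [0, 0, 0], 1]

```text
clock: 35.5
eef_pos: [459.6, 297.2, 233.0]
tool_rot: [1.761, 1.568, 1.829]
force: [-0.1, 0.5, -0.6]
width: 7.8
```

Request:
jog_arm:
  series:
    - [[6.2, 0, 0], [0, 0, 0], 1]
    - [[0, 0, 0], [25, 0, 0], 1]
    - [[0, 0, 0], [40, 0, 0], 1]
    - [[0, 0, 0], [25, 0, 0], 1]
    - [[0, 0, 0], [4, 0, 0], 1]
    - [[0, 0, 0], [0, 0, 0], 1]
    - [[0, 0, 0], [0, 0, 0], 1]

```text
clock: 36.38
eef_pos: [461.7, 294.2, 140.0]
tool_rot: [0.698, 1.569, 0.655]
force: [-0.0, -0.1, -0.8]
width: 6.9
```

```bash
python3 -c "
from h import *
delta([461.3,294],84,87.5)"
```

```text
t 36.38 tcp [461.7 294.2 140. ] yaw_y 87.54 F [-0.  -0.1 -0.8] w 6.9
turn(deg) [ 0.   0.1 -0.1] shift before turn [56.  -0.3 -0.4] after turn [56.  -0.2 -0.4]
```

Request:
jog_arm:
  series:
    - [[0, 0, 0], [20, 0, 0], 1]
    - [[0, 0, 0], [18, 0, 0], 1]
    - [[0, 0, 0], [12, 0, 0], 1]
    - [[0, 0, 0], [5, 0, 0], 1]
    - [[0, 0, 0], [1.5, 0, 0], 1]
    - [[0, 0, 0], [1, 0, 0], 1]
    - [[0, 0, 0], [0.5, 0, 0], 1]
    - [[0, 0, 0], [0, 0, 0], 1]

```text
clock: 37.38
eef_pos: [461.3, 293.9, 81.6]
tool_rot: [0.492, 1.57, 0.449]
force: [-1.6, -1.3, 6.2]
width: 7.4
```

Request:
jog_arm:
  series:
    - [[0, 0, 0], [0, 0, 0], 0.34]
    - [[0, 0, 0], [0, 0, 0], 0.34]
    - [[0, 0, 0], [0, 0, 0], 0.34]
    - [[0, 0, 0], [-15, 0, 0], 0.34]
    - [[0, 0, 0], [-35, 0, 0], 0.34]
    - [[0, 0, 0], [-40, 0, 0], 0.34]
    - [[0, 0, 0], [-47, 0, 0], 0.34]
    - [[0, 0, 0], [0, 0, 0], 0.34]

```text
clock: 38.38
eef_pos: [462.5, 295.5, 222.1]
tool_rot: [0.678, 1.563, 0.635]
force: [0.3, -1.0, -0.5]
width: 27.9
```

```bash
python3 -c "
from h import *
bay(0); delta([508,-23],219,99.9)"
```

```text
in bay 0 [-0.8 -0.5] [ 7.8 75.5] 87.58 91.8
in bay 38 [-1.1 38. ] [ 8.9 75.2] 87.57 91.7
in bay 76 [ 0.1 76.2] [ 9.1 75.4] 87.5 91.6
t 38.42 tcp [461.8 294.2 220.1] yaw_y 87.53 F [-0.4 -0.3 -0.9] w 28.0
turn(deg) [-12.4   0.2  -0.1] shift before turn [   0.6 -314.9   59.8] after turn [   1.1 -320.4   -9. ]
```

Request:
jog_arm:
  series:
    - [[0, 0, 0], [0, -40, 8], 0.34]
    - [[0, 0, 0], [0, -55, 10.5], 0.34]
    - [[0, 0, 0], [0, -55, 10.5], 0.34]
    - [[0, 0, 0], [0, -55, 10.5], 0.34]
    - [[0, 0, 0], [0, -55, 10.5], 0.34]
    - [[0, 0, 0], [0, -55, 10.5], 0.34]
    - [[-6.2, 0, 0], [0, 0, 0], 0.34]
    - [[-6.2, 0, 0], [0, 0, 0], 0.34]

```text
clock: 39.42
eef_pos: [507.2, -25.0, 216.8]
tool_rot: [2.965, 1.568, 3.14]
force: [-0.3, 0.6, -0.8]
width: 28.3
```

Request:
jog_arm:
  series:
    - [[0, 0, 0], [0, 0, 0], 0.34]
    - [[0, 0, 0], [0, 0, 0], 0.34]

```text
clock: 39.67
eef_pos: [507.6, -23.7, 217.4]
tool_rot: [2.956, 1.57, 3.128]
force: [-0.2, 1.1, -0.2]
width: 27.9
```

```bash
python3 -c "
from h import *
delta([508,-23],149,99.9); slot(-38); red()"
```

```text
t 39.67 tcp [507.6 -23.7 217.4] yaw_y 99.86 F [-0.2  1.1 -0.2] w 27.9
turn(deg) [-0.  -0.1 -0. ] shift before turn [68.4  0.6  0.5] after turn [68.4  0.6  0.5]
cassette top y 1112 [-42.16782782 -34.35775491] world [508.01269055 -23.30445683]
red knob z 119 262.5
lid (array([ 462.3, -292.8]), array([118.7, 226.2]), -13.92)
```

Request:
jog_arm:
  series:
    - [[0, 0, 0], [30, 0.5, 0.5], 0.34]
    - [[0, 0, 0], [20, 0, 0], 0.34]
    - [[0, 0, 0], [12, 0, 0], 0.34]
    - [[0, 0, 0], [6, 0, 0], 0.34]
    - [[0, 0, 0], [0, 0, 0], 0.34]
    - [[0, 0, 0], [0, 0, 0], 1]
    - [[0, 0, 0], [0, 0, 0], 1]
    - [[0, 0, 0], [0, 0, 0], 1]

```text
clock: 40.78
eef_pos: [508.9, -23.0, 150.4]
tool_rot: [-0.182, 1.569, -0.008]
force: [0.6, 0.8, 3.8]
width: 7.1
```

Request:
jog_arm:
  series:
    - [[0, 0, 0], [0, 0, 0], 1]
    - [[0, 0, 0], [0, 0, 0], 1]
    - [[0, 0, 0], [-3, 0, 0], 1]
    - [[0, 0, 0], [-10, 0, 0], 1]
    - [[0, 0, 0], [-15, 0, 0], 1]
    - [[0, 0, 0], [-20, 0, 0], 1]
    - [[0, 0, 0], [-20, 0, 0], 1]
    - [[0, 0, 0], [-15, 0, 0], 1]

```text
clock: 41.78
eef_pos: [508.7, -23.0, 234.4]
tool_rot: [-0.215, 1.57, -0.041]
force: [0.1, -0.5, -0.6]
width: 7.0
```

```bash
python3 -c "
from h import *
delta([459.6,256],140,87.5); red()"
```

```text
t 41.77 tcp [508.7 -23.  234.4] yaw_y 99.94 F [ 0.1 -0.5 -0.6] w 7.0
turn(deg) [12.4  0.1  0. ] shift before turn [ 94.4 283.4  -0.3] after turn [ 94.4 276.6 -61.2]
red knob z 121 262.0
lid (array([ 461.3, -292.8]), array([117.6, 225.7]), -14.07)
```

Request:
jog_arm:
  series:
    - [[0, 0, 0], [0, 25, 0], 1]
    - [[0, 0, 0], [0, 45, 0], 1]
    - [[0, 0, 0], [0, 45, 0], 1]
    - [[0, 0, 0], [0, 45, 0], 1]
    - [[0, 0, 0], [0, 45, 0], 1]
    - [[0, 0, 0], [0, 45, 0], 1]
    - [[0, 0, 0], [0, 33, 0], 1]
    - [[6.2, 0, 0], [0, 0, 0], 1]

```text
clock: 42.82
eef_pos: [458.2, 259.2, 233.1]
tool_rot: [1.679, 1.568, 1.747]
force: [0.0, -0.7, -0.9]
width: 7.0
```

Request:
jog_arm:
  series:
    - [[6.2, 0, 0], [0, 0, 0], 1]
    - [[0, 0, 0], [25, 0, 0], 1]
    - [[0, 0, 0], [40, 0, 0], 1]
    - [[0, 0, 0], [25, 0, 0], 1]
    - [[0, 0, 0], [4, 0, 0], 1]
    - [[0, 0, 0], [0, 0, 0], 1]
    - [[0, 0, 0], [0, 0, 0], 1]

```text
clock: 43.7
eef_pos: [460.2, 256.1, 139.9]
tool_rot: [0.605, 1.569, 0.562]
force: [0.1, -0.5, -1.0]
width: 7.0
```

```bash
python3 -c "
from h import *
delta([459.6,256],84,87.5)"
```

```text
t 43.7 tcp [460.2 256.1 139.9] yaw_y 87.54 F [ 0.1 -0.5 -1. ] w 7.0
turn(deg) [ 0.   0.1 -0.1] shift before turn [55.9 -0.2 -0.7] after turn [55.9 -0.2 -0.6]
```

Request:
jog_arm:
  series:
    - [[0, 0, 0], [20, 0, 0], 1]
    - [[0, 0, 0], [18, 0, 0], 1]
    - [[0, 0, 0], [12, 0, 0], 1]
    - [[0, 0, 0], [5, 0, 0], 1]
    - [[0, 0, 0], [1.5, 0, 0], 1]
    - [[0, 0, 0], [1, 0, 0], 1]
    - [[0, 0, 0], [0.5, 0, 0], 1]
    - [[0, 0, 0], [0, 0, 0], 1]

```text
clock: 44.7
eef_pos: [459.8, 255.9, 81.6]
tool_rot: [0.449, 1.57, 0.406]
force: [-1.8, -0.6, 5.1]
width: 7.1
```

Request:
jog_arm:
  series:
    - [[0, 0, 0], [0, 0, 0], 0.34]
    - [[0, 0, 0], [0, 0, 0], 0.34]
    - [[0, 0, 0], [0, 0, 0], 0.34]
    - [[0, 0, 0], [-15, 0, 0], 0.34]
    - [[0, 0, 0], [-40, 0, 0], 0.34]
    - [[0, 0, 0], [-50, 0, 0], 0.34]
    - [[0, 0, 0], [-60, 0, 0], 0.34]
    - [[0, 0, 0], [-60, 0, 0], 0.34]

```text
clock: 45.7
eef_pos: [459.0, 255.5, 308.6]
tool_rot: [1.218, 1.57, 1.176]
force: [0.9, -0.8, 0.6]
width: 28.2
```

Request:
jog_arm:
  series:
    - [[0, 0, 0], [0, -50, 0], 0.34]
    - [[0, 0, 0], [0, -60, 0], 0.34]
    - [[0, 0, 0], [0, -60, 0], 0.34]
    - [[0, 0, 0], [0, 0, 0], 0.34]
    - [[0, 0, 0], [0, 0, 0], 0.34]
    - [[0, 0, 0], [0, 0, 0], 0.34]

```text
clock: 46.45
eef_pos: [452.2, 87.6, 306.4]
tool_rot: [0.865, 1.569, 0.825]
force: [-1.0, 0.5, 0.5]
width: 28.2
```

```bash
python3 -c "
from h import *
save(bay(0),'w9'); save(red(),'s9',1.5); d=get_image('scene'); report_lid(d); delta([470,60],320,87.5)"
```

```text
in bay -38 [ -1.  -38.3] [10.  74.7] 87.76 91.6
in bay 0 [-1.  -0.4] [10.4 74.9] 88.16 91.4
in bay 38 [-1.  37.8] [10.8 74.9] 87.14 91.3
red knob z 122 262.2
lid (array([ 451.7, -291.2]), array([109.5, 231. ]), -9.94)
lid (array([ 464.4, -297.1]), array([120., 225.]), -13.74)
t 46.6 tcp [452.2  87.2 306. ] yaw_y 87.71 F [-0.6 -0.1  0.4] w 28.3
turn(deg) [ 0.2  0.  -0. ] shift before turn [-14.  -26.5  18.9] after turn [-14.  -26.4  19. ]
```

View pics/w9.png

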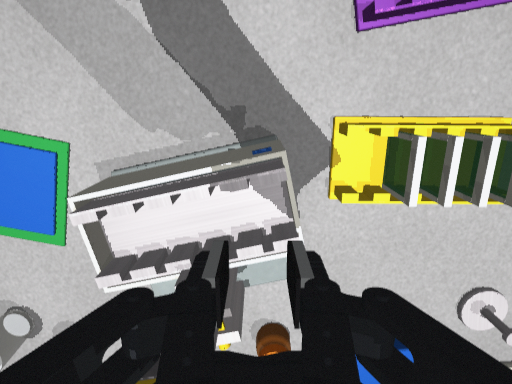

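View pics/s9.png

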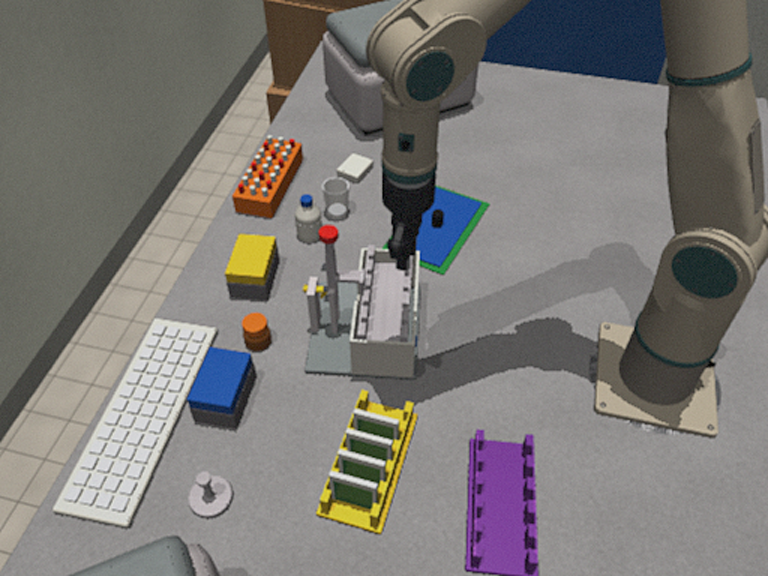

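The basket is empty and up, with the red knob at z 262. Four cassettes stand in separate bays at px (350–390, 425–490). The lid is on the mat and the bystanders look unmoved. Handing in.

```bash
python3 -c "
from h import *
print(finish_job()); print(read_state()['clock'])"
```

```text
the job is handed in; nothing more can be done
None
the job is handed in; nothing more can be done
```

The wash tank is unloaded and the job is handed in, at about 46.6 s of the 208 s allowed. No verdict was reported. I lifted the lid onto the green mat and raised the basket until the pawl caught. The four cassettes present came from slots 1–4, since slot 0 was empty, and went into bays 1–4 of the yellow rack.

**Last checks**
- **Lid:** lies on the mat, with its centre about 3 mm from the mat's centre in the scene view. The final side view gave a centre about 12 mm off, but the arm partly hid the lid there; earlier clear views agreed to within 3 mm. I saw no sign that it had been knocked.
- **Basket:** up in its notch, with the knob top reading 262 mm against 207.5 mm at rest, a rise of about 55 mm. The basket is empty.
- **Cassettes:** all upright, one to a bay, at most 1 mm from the row's middle line. Cassettes 1–3 were measured in the last check. Cassette 4 was outside that wrist view but measured fine two placements earlier, and the final side view shows it standing.
- **Bystanders and arm:** the bystanders look unmoved in the final side picture, though I did not measure them. The arm is clear of everything.

No check failed.

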